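# Reverse the double-ended driver insert in its quick-release holder

## Robot

A 6-joint arm with a two-finger parallel gripper is mounted at the origin on the work surface. World frame = base frame: x ahead of the robot, y to its left, z up, the work surface at z = 0. Lengths are in mm, angles in rad, forces in N, time in s.
With the tool pointing down it reaches from about 425 to 950 mm from the base axis. Payload 3.5 kg.
Tool frame: the origin (TCP) lies midway between the tips of the shut fingers; the grasp point (between the pads) lies 19 mm behind it; y points along the fingers, x is the direction in which the jaws open and shut, and the axes are right-handed (so a half turn about y gives the same grasp; the last joint's range is limited). The gripper opens to 85 mm and grips with 20 to 120 N. Pads are 22 mm wide; open, the fingers measure 114 mm over their backs; the gripper's body (76 mm by 85 mm) begins 54 mm behind the grasp point. The pads swing forward as they close: fully open they stand 13 mm farther back than shut.
Start: joints at [0.999, 0.286, 1.577, -0, 1.279, -0.15], TCP at [276.31, 615.84, 231.325] pointing down, gripper open.
Joint ranges: [-2.77, 2.77], [-0.9, 2.22], [0.21, 2.48], [-1.53, 4.67], [0.24, 2.81], [-2.84, 2.84]. Speed limits (rad/s): [2.79, 2.79, 3.14, 3.14, 3.14, 3.14].

## Interface

Orientations are given as a rotation vector (axis times angle).
In Python, from bench import ctrl gives the robot as it stands. The module is installed in compiled form; this text tells all that it offers.
- The arm moves only by the tool servo_tool, never from a script. Its arguments are lists of equal length, an entry for each row: "xyz": the shift along the tool's x, y, z in cm, a list of three; "roll": the turn about the tool's y in rad; "grip": the closure in counts, from 0 (fully open) to 255 (shut). In form: {"xyz": [[dx, dy, dz], ...], "roll": [roll, ...], "grip": [grip, ...]}. A call has 1 to 8 rows; each row is the pose to reach, as a shift and turn from the pose commanded when the call began, along the tool's axes at that moment; what a row does not reach only later rows make up. A row lasts 1/10 s, in which the tool goes at most 50 mm and 8.59 degrees, less where a joint would pass 70% of its speed; a pose out of reach is approached as far as the arm can. A call with a gripper value outside its range is refused whole. The fingers move at their own pace and stop on an object; "newtons" is the grip in N (left out, the last holds). Time passes only in rows, so rows that repeat a pose let the fingers close. It gives the time, the measured TCP pose, the force and the opening at its end, in the units of the state.
- ctrl.get_obs(): the state, without advancing time (a new reading comes with each control period).
- ctrl.get_image(name): name is "scene" or "top" or "wrist"; returns (picture, depth): 480x640x3 uint8, blue, green, red; 480x640 float32, mm along the optical axis (not along the pixel's ray), 0 where there is no reading.
- ctrl.get_calibration(name): a dict with "intrinsics" (3x3 intrinsics, pixels), "rvec" (rotation vector, rad) and "tvec" (3), from world to camera coordinates, as OpenCV has them; the wrist camera has in their place "tool_from_camera" (4x4, takes a point from camera to tool coordinates, whose origin is the TCP and whose axes are the tool frame's). Camera axes: x right, y down, z forward; pixel columns grow to the right and rows downward; lengths in mm; the calibration is good to about 2 mm. A picture is of the moment at which its call begins: read the wrist's pose just before it. get_calibration takes no time and is no camera call.
- ctrl.job_done(): hands the job in, once; it reports no verdict.
The state is a dict: "clock": time; "joints": joint angles; "qvel": joint speeds; "joint_torque": joint torques, N m; "position": TCP position; "eef_rot": TCP orientation; "wrist_force": force on the tool from outside, world axes, zero at the start; "torque": the same for the moment, N m; "gripper_width": finger opening in mm.
Only numpy, scipy, OpenCV 4.12 (cv2) and the standard library are available. Lean on these libraries where they do the work, as an engineer would, in place of code of your own. Each camera call takes 0.05 s, during which the arm holds its last target.

## Task

Turn the double-ended driver insert end for end in the fixed bench holder: pull the spring sleeve back to release the insert, take it right out, and push it back in the other way round until it clicks home, so that the cross point (yellow band) faces out instead of the worn flat blade (red band). Press it in firmly but do not ram it, and leave the insert locked, the sleeve fully forward, and the carburettor, jar and screwdriver where they are.

Things in the scene. Friction and masses are not known exactly. Their poses are not given: they have to be found in the camera images.
- holder: Fixed holder: blue bench stand (base 120 x 100 x 16 mm; clamp block 44 mm wide, 114 mm high, from x = +56 to +116 mm) with a level steel nose 24 x 24 mm. Origin: on the bench straight below the socket's mouth. x is level and points into the socket, from mouth to stand (the nose points to -x); z is up. Base from x = +25 mm to +145 mm; nothing stands below the nose or sleeve.
- mouth (a point): Centre of the socket's mouth, on the socket's level axis, 90 mm above the bench; axes as the holder's. The socket is 13 mm square with a square-edged mouth and a rigid bottom 48.5 mm in; it takes either end of the insert, whose tip is 46 mm in when locked. To push the insert in to the click takes about 10 to 20 N.
- sleeve (a joint): Travel in m of the brass spring sleeve: 0 fully forward (home), grows as it is pulled back along the holder's +x, stop at 0.012; spring 3 N at home, 5 N at the stop. From 8 mm on it frees the insert. An unlocked insert in the socket keeps it 3 to 6 mm back. An insert pushed in lifts the latch unaided: no hand on the sleeve is needed; at full depth the sleeve snaps home.
- sleeve_mid (a point): Centre of the ringed brass sleeve, on the socket axis, 36 mm in diameter, 30 mm long, 20 mm behind the mouth when home; moves with the sleeve. Can be pinched across its diameter from above.
- insert_mid (a point): Centre of the insert: steel bar 140 mm long, 12 x 12 mm, about 0.13 kg. x points along it to the cross point. Grooves in its top and bottom faces 26 to 36 mm from each tip: these faces must lie up and down. Plain middle 68 mm with a yellow (cross side) and a red band. Locked, its centre is 24 mm outside the mouth. Starts locked, cross point inside; without the sleeve it cannot be pulled out.
- flat_tip (a point): End of the insert's worn flat-blade tip (red band), 70 mm from its centre. Both tips taper over their last 10 mm, from 12 to 6 mm across.
- cross_tip (a point): End of the insert's cross-point tip (yellow band), 70 mm from its centre.
- carburettor: Loose aluminium carburettor body, 100 x 75 mm, 78 mm high; origin under its centre. Leave alone.
- jar: Loose jar with a yellow cap, 60 mm in diameter, 85 mm high; origin under its centre. Leave alone.
- screwdriver: Loose screwdriver with an orange handle, 200 mm long, lying along its x; origin under its centre. Leave alone.
- ejector (a joint): Travel in m of the spring plunger in the socket: 0 when an insert is locked in, 0.014 when out. Freed by the sleeve, the insert is pushed about 14 mm out by it (about 4 N, within half a second) and stays there, to be drawn out by hand; -0.0025 when an insert is pressed against the socket's bottom.

How it is judged:
By the outcome, as a careful person would: the job done as asked, in the order asked, and still so for the second after the job is handed in, with the robot touching nothing.
It also fails if it takes over 72 s, if anything falls off the work surface, if the arm or the gripper's body presses on something with over 40 N, if the wrist force passes 120 N, or if a joint passes its speed limit or range.

## Working session

There is one attempt and no reset: what is moved stays moved. The work goes in short steps, Python scripts to look and compute and a tool call to move; the robot and the scene stay as the last step left them, time stands still between calls to the robot, and variables do not carry over. Pictures are saved under pics/ and viewed, and the job is handed in when it is done.

Besides the shell and the picture viewer there is one more tool, called by a JSON object that holds its "fn" and its "kwargs", one argument or row to a line. servo_tool: Moves the arm, as the interface text tells. Its arguments: {"type":"object","properties":{"xyz":{"type":"array"},"roll":{"type":"array"},"grip":{"type":"array"},"newtons":{"type":"number"}},"required":["xyz","roll","grip"]}

```bash
mkdir -p pics; ls; cat > h.py <<'E'
import numpy as np, cv2
from bench import ctrl
from scipy.spatial.transform import Rotation as R
def cal(n):
    c=ctrl.get_calibration(n); K=np.array(c["intrinsics"],float)
    if n=="wrist":
        o=ctrl.get_obs(); T=np.eye(4); T[:3,:3]=R.from_rotvec(o["eef_rot"]).as_matrix(); T[:3,3]=o["position"]
        W=T@np.array(c["tool_from_camera"]); return K,W[:3,:3],W[:3,3]
    Rm=R.from_rotvec(np.array(c["rvec"],float).ravel()).as_matrix(); t=np.array(c["tvec"],float).ravel()
    return K,Rm.T,-Rm.T@t
def ray(C,u,v):
    K,Rw,o=C; d=Rw@np.linalg.inv(K)@np.array([u,v,1.]); return o,d
def onz(C,u,v,z):
    o,d=ray(C,u,v); return o+d*(z-o[2])/d[2]
def dep(C,D,u,v):
    o,d=ray(C,u,v); return o+d*D[int(v),int(u)]
def proj(C,p):
    K,Rw,o=C; q=K@(Rw.T@(np.array(p)-o)); return q[:2]/q[2]
E
python3 - <<'E'
from h import *
for n in ["scene","top","wrist"]:
    C=cal(n); i,d=ctrl.get_image(n); cv2.imwrite(f"pics/a_{n}.png",i); np.save(f"pics/a_{n}_d.npy",d); print(n,C[2],C[1][:,2])
o=ctrl.get_obs(); print(o)
E
```

```text
pics
scene [1390.6119128  -134.82049716  753.48738622] [-0.74086275  0.16134336 -0.6519898 ]
top [ 522.38509632   18.80708959 1193.9684049 ] [ 0.09700299  0.01125156 -0.99522049]
wrist [203.59076018 647.94393469 372.97316366] [ 0.27836618 -0.12730412 -0.95200101]
{'clock': 0.15, 'joints': array([ 9.98969184e-01,  2.87020759e-01,  1.57787641e+00,  3.01845172e-05,
        1.27856994e+00, -1.49990668e-01]), 'qvel': array([ 1.24068817e-03, -3.29805422e-03, -2.87016174e-03, -9.19434140e-05,
        1.42989591e-03, -1.43005784e-04]), 'joint_torque': array([ 6.39941991e-04, -4.06599784e+01, -2.93142718e+01, -1.78972405e-04,
        3.92549453e-03,  4.58318951e-06]), 'position': array([276.04701045, 615.40596104, 230.20652374]), 'eef_rot': array([-1.38049557, -0.89178595,  0.89461317]), 'wrist_force': array([-0.08795862,  0.79331431,  0.66464658]), 'torque': array([-0.03034683,  0.0313092 , -0.02743216]), 'gripper_width': 85.6144733943105}
```

View pics/a_scene.png

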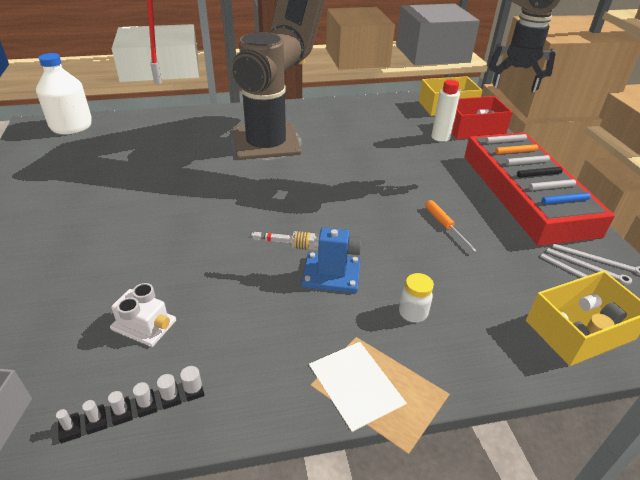

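View pics/a_top.png

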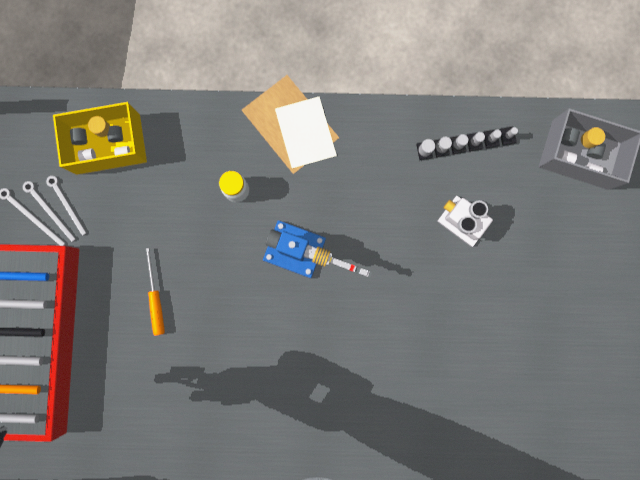

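```bash
python3 - <<'E'
from h import *
i=cv2.imread("pics/a_top.png"); a=cv2.resize(i[200:300,240:400],None,fx=5,fy=5,interpolation=cv2.INTER_CUBIC)
cv2.imwrite("pics/a_topz.png",a)
i=cv2.imread("pics/a_scene.png"); a=cv2.resize(i[215:305,230:390],None,fx=5,fy=5,interpolation=cv2.INTER_CUBIC)
cv2.imwrite("pics/a_scenez.png",a)
C=cal("top"); D=np.load("pics/a_top_d.npy")
for u,v in [(325,257),(350,267),(368,273),(335,261),(360,270.5),(292,245)]:
    print(u,v,dep(C,D,u,v).round(1),onz(C,u,v,96).round(1))
E
```

```text
325 257 [594.7  -0.6 112.1] [595.8  -0.9  96. ]
350 267 [575.6 -54.6  96.7] [575.6 -54.7  96. ]
368 273 [563.9 -93.7  91.6] [563.8 -93.3  96. ]
335 261 [587.8 -22.5  94.1] [587.7 -22.4  96. ]
360 270.5 [568.7 -76.2  95. ] [568.7 -76.1  96. ]
292 245 [617.4  69.1 124.3] [619.9  70.5  96. ]
```

View pics/a_topz.png

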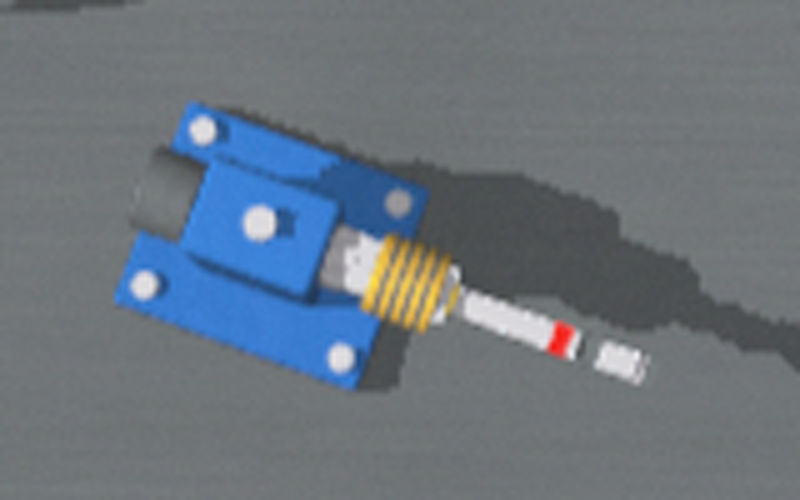

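View pics/a_scenez.png

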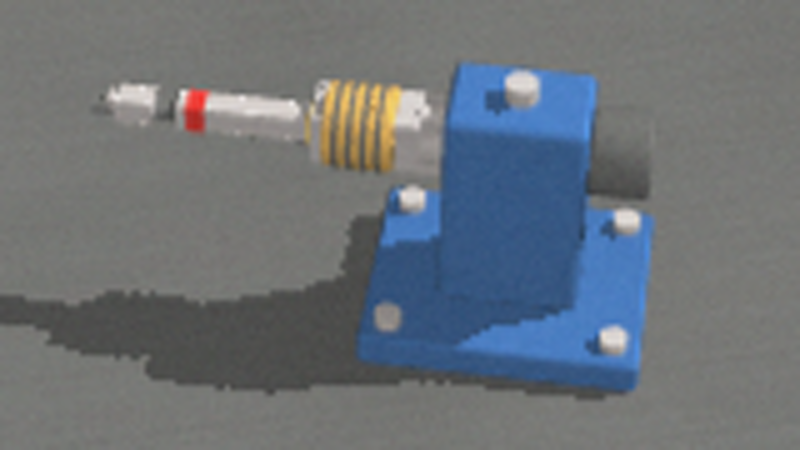

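```bash
python3 - <<'E'
from h import *
o=ctrl.get_obs(); M=R.from_rotvec(o["eef_rot"]).as_matrix(); print(M.round(4))
i,D=cv2.imread("pics/a_top.png"),np.load("pics/a_top_d.npy"); C=cal("top")
hsv=cv2.cvtColor(i,cv2.COLOR_BGR2HSV)
# insert: points by depth 80..100 height in region right of sleeve
P=[]
for v in range(255,285):
    for u in range(328,376):
        p=dep(C,D,u,v)
        if p[2]>82: P.append([*p])
P=np.array(P); P=P[(P[:,1]<-20)&(P[:,1]>-85)]; print(len(P),P.mean(0))
c=P[:,:2].mean(0); w=np.linalg.svd(P[:,:2]-c)[2][0]; print(w,np.degrees(np.arctan2(w[1],w[0])))
m=((hsv[...,0]>100)&(hsv[...,0]<125)&(hsv[...,1]>140)).astype(np.uint8)
m[:, :255]=0;m[:,340:]=0;m[:210]=0;m[290:]=0
# base plate: blue pixels with z<25 -> minAreaRect
v,u=np.nonzero(m); p=np.array([dep(C,D,a,b) for a,b in zip(u,v)])
for lo,hi in((8,24),(108,120)):
    q=p[(p[:,2]>lo)&(p[:,2]<hi)]; print(len(q),q.mean(0)); print(cv2.minAreaRect(q[:,:2].astype(np.float32)))
red=((hsv[...,0]<8)&(hsv[...,1]>150)).astype(np.uint8); red[:,:330]=0; red[:,380:]=0; red[:250]=0; red[290:]=0
v,u=np.nonzero(red); print("red",u.mean(),v.mean(),onz(C,u.mean(),v.mean(),96))
E
```

```text
[[ 4.094e-01 -1.000e-03 -9.123e-01]
 [ 9.123e-01 -1.600e-03  4.094e-01]
 [-1.800e-03 -1.000e+00  3.000e-04]]
192 [575.7090336  -52.53874312  94.53760479]
[0.33639198 0.94172206] 70.34279394825296
1046 [613.6601875   69.16217556  16.15639088]
((618.7200927734375, 69.62632751464844), (119.26078033447266, 98.78411102294922), 70.95621490478516)
520 [617.8991582   70.6351195  113.66330956]
((618.3147583007812, 70.21540832519531), (59.80477523803711, 44.23661422729492), 71.0423583984375)
red 351.57894736842104 267.5263157894737 [574.60436747 -58.079895    96.        ]
```

View pics/a_wrist.png

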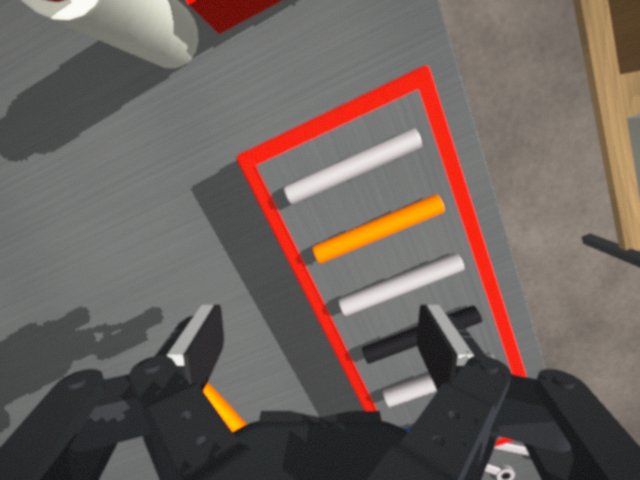

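{"fn": "servo_tool", "kwargs": {
  "xyz": [
    [-2.6, 0, -3.4],
    [-5.3, 0, -6.8],
    [-8, 0, -10.2],
    [-10.6, 0, -13.6],
    [-13.2, 0, -17],
    [-15.9, 0, -20.4],
    [-18.5, 0, -23.8],
    [-21.2, 0, -27.1]
  ],
  "roll": [0.09, 0.18, 0.28, 0.37, 0.46, 0.55, 0.65, 0.74],
  "grip": [0, 0, 0, 0, 0, 0, 0, 0]
}}

```text
clock: 0.95
position: [437.2, 309.8, 231.1]
eef_rot: [-1.547, -0.318, 0.318]
wrist_force: [0.8, 0.1, 0.5]
gripper_width: 85.5
```

```bash
cat >> h.py <<'E'
def to(p,yawdeg):
    """cm shift & roll from measured pose to world p with tool-x yaw"""
    o=ctrl.get_obs(); M=R.from_rotvec(o["eef_rot"]).as_matrix(); y=np.arctan2(M[1,0],M[0,0])
    r=-(np.radians(yawdeg)-y); r=(r+np.pi)%(2*np.pi)-np.pi
    print("t",round(o["clock"],2),"pos",o["position"].round(1),"yaw",np.degrees(y).round(2),"j",o["joints"].round(3),"F",o["wrist_force"].round(1),"w",round(o["gripper_width"],1))
    print("cm",(M.T@(np.array(p)-o["position"])/10).round(2),"roll",round(r,3))
E
python3 -c "
from h import *
to([597,7.5,231],-19)"
```

```text
t 0.95 pos [437.2 309.8 231.1] yaw 23.22 j [ 0.427 -0.021  1.918 -0.     1.245  0.022] F [0.8 0.1 0.5] w 85.5
cm [ 2.770e+00  1.000e-02 -3.408e+01] roll 0.737
```

{"fn": "servo_tool", "kwargs": {
  "xyz": [
    [0.3, 0, -4.3],
    [0.7, 0, -8.5],
    [1, 0, -12.8],
    [1.4, 0, -17],
    [1.7, 0, -21.3],
    [2.1, 0, -25.6],
    [2.4, 0, -29.8],
    [2.8, 0, -34.1]
  ],
  "roll": [0.09, 0.18, 0.28, 0.37, 0.46, 0.55, 0.65, 0.737],
  "grip": [0, 0, 0, 0, 0, 0, 0, 0]
}}

```text
clock: 1.75
position: [598.4, 8.2, 231.0]
eef_rot: [-1.555, 0.261, -0.26]
wrist_force: [0.6, 0.2, -0.1]
gripper_width: 85.3
```

```bash
python3 -c "
from h import *
to([597,7.5,231],-19)
i,d=ctrl.get_image('wrist'); cv2.imwrite('pics/b_wrist.png',i); np.save('pics/b_d.npy',d)
"
```

```text
t 1.75 pos [598.4   8.2 231. ] yaw -19.02 j [-0.156  0.12   1.771  0.     1.251  0.176] F [ 0.6  0.2 -0.1] w 85.3
cm [-0.11  0.   -0.11] roll -0.0
```

View pics/b_wrist.png

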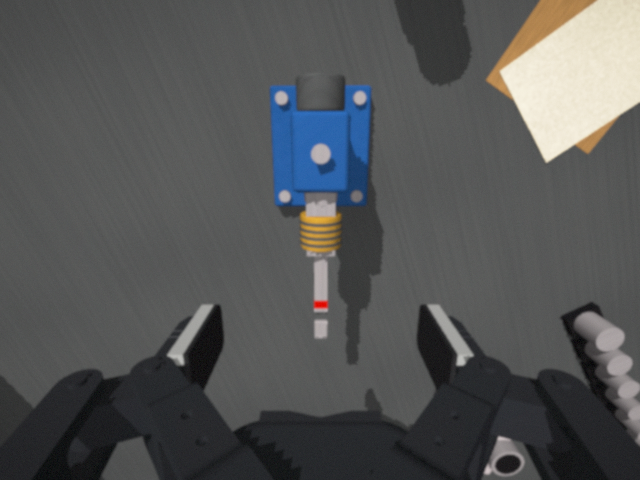

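```bash
python3 - <<'E'
from h import *
C=cal("wrist"); i=cv2.imread("pics/b_wrist.png"); D=np.load("pics/b_d.npy")
hsv=cv2.cvtColor(i,cv2.COLOR_BGR2HSV)
def seg(lo,hi,box,s=100):
    m=(hsv[...,0]>=lo)&(hsv[...,0]<=hi)&(hsv[...,1]>s); k=np.zeros_like(m); a,b,c,d=box; k[b:d,a:c]=1; v,u=np.nonzero(m&k); return u,v
u,v=seg(15,30,(290,200,350,262)); print("sleeve",u.min(),u.max(),v.min(),v.max(),u.mean(),v.mean())
p=np.array([dep(C,D,a,b) for a,b in zip(u,v)]); print(p.mean(0),p[:,2].max())
for V in (v.min(),v.max()): print(onz(C,u.mean(),V,106))
u,v=seg(0,8,(300,280,345,320),120); print("red",u.mean(),v.mean(),dep(C,D,u.mean(),v.mean()),onz(C,u.mean(),v.mean(),96))
u,v=seg(100,125,(260,70,385,215),100); p=np.array([dep(C,D,a,b) for a,b in zip(u,v)])
for lo,hi in((8,24),(108,120)):
    q=p[(p[:,2]>lo)&(p[:,2]<hi)]; print(len(q),cv2.minAreaRect(q[:,:2].astype(np.float32)))
# insert edges per row
g=i.astype(float).mean(2)
for V in range(262,340,8):
    r=np.nonzero(g[V,305:340]>110)[0]+305; print(V,r.min() if len(r) else 0,r.max() if len(r) else 0, onz(C,(r.min()+r.max())/2,V,96).round(1) if len(r) else 0)
print(onz(C,321,338,93))
E
```

```text
sleeve 299 341 211 251 320.0477941176471 231.71966911764707
[600.73988917   2.53582337 104.22289089] 373.6930867739429
[606.70939232  19.63237102 106.        ]
[595.2435705  -12.89213346 106.        ]
red 320.5050505050505 304.04040404040404 [577.15091419 -65.59491879  95.69487292] [577.20461065 -65.43799121  96.        ]
4694 ((621.9996948242188, 62.21296691894531), (119.23662567138672, 99.97931671142578), 70.51337432861328)
4362 ((622.0874633789062, 63.801509857177734), (59.324249267578125, 44.098419189453125), 70.6929931640625)
262 314 327 [591.  -26.1  96. ]
270 313 327 [588.1 -33.2  96. ]
278 314 327 [585.9 -40.7  96. ]
286 313 327 [582.9 -48.   96. ]
294 313 327 [580.2 -55.6  96. ]
302 0 0 0
310 313 327 [574.7 -71.1  96. ]
318 0 0 0
326 314 327 [569.5 -87.3  96. ]
334 314 327 [566.6 -95.6  96. ]
[ 564.91552713 -101.83012338   93.        ]
```

```bash
cat > m.py <<'E'
from h import *
import sys
tag=sys.argv[1]
def run(n,fast=True):
    C=cal(n); i,D=ctrl.get_image(n); cv2.imwrite(f"pics/{tag}_{n}.png",i); np.save(f"pics/{tag}_{n}.npy",D)
    hsv=cv2.cvtColor(i,cv2.COLOR_BGR2HSV); H,W=D.shape
    uu,vv=np.meshgrid(np.arange(W),np.arange(H)); K,Rw,o=C
    X=np.stack([(uu-K[0,2])/K[0,0]*D,(vv-K[1,2])/K[1,1]*D,D],-1)@Rw.T+o
    near=(abs(X[...,0]-620)<90)&(abs(X[...,1]-65)<90)
    b=(hsv[...,0]>=100)&(hsv[...,0]<=125)&(hsv[...,1]>100)&near
    for lo,hi in((8,24),(108,120)):
        q=X[b&(X[...,2]>lo)&(X[...,2]<hi)]
        if len(q)>50: print(n,lo,len(q),q[:,2].mean().round(1),cv2.minAreaRect(q[:,:2].astype(np.float32)))
    near=(abs(X[...,0]-578)<30)&(abs(X[...,1]+60)<40)&(X[...,2]>80)&(X[...,2]<110)
    r=((hsv[...,0]<8)|(hsv[...,0]>174))&(hsv[...,1]>130)&near
    v,u=np.nonzero(r)
    if len(u): print(n,"red",len(u),u.mean(),v.mean(),np.median(X[r],0).round(1),onz(C,u.mean(),v.mean(),96).round(1))
to([597,7.5,231],-19)
for n in sys.argv[2:]: run(n)
E
python3 m.py c wrist top scene
```

```text
t 1.8 pos [601.1   2.4 231.1] yaw -19.39 j [-0.163  0.124  1.766 -0.004  1.248  0.177] F [ 1.6 -3.2  0.8] w 85.4
cm [-0.55  0.    0.35] roll -0.007
wrist 8 4741 16.0 ((618.2669677734375, 69.20677185058594), (119.28621673583984, 99.97990417480469), 70.68737030029297)
wrist 108 4446 113.9 ((618.487060546875, 69.89938354492188), (59.58760070800781, 44.108184814453125), 70.31607818603516)
wrist red 91 315.0 299.0 [574.1 -59.1  95.8] [574.2 -58.9  96. ]
top 8 418 16.0 ((620.5997924804688, 76.99543762207031), (104.10829162597656, 98.7726821899414), 70.71409606933594)
top 108 52 112.7 ((608.3392333984375, 84.83833312988281), (68.9305191040039, 31.676441192626953), 35.13674545288086)
scene 8 1166 14.7 ((621.2948608398438, 69.08174133300781), (119.07760620117188, 104.11304473876953), 71.03087615966797)
scene 108 360 112.4 ((621.5575561523438, 70.07392883300781), (58.86132049560547, 46.236968994140625), 72.0014877319336)
scene red 30 268.6 236.7 [581.2 -59.6  92.1] [585.9 -60.2  96. ]
```

```bash
python3 -c "
from h import *
to([596.7,7.4,71],-19.2)"
```

```text
t 1.95 pos [597.9   9.1 230.7] yaw -18.87 j [-0.155  0.12   1.772  0.     1.251  0.175] F [-0.5 -0.2 -0.2] w 85.5
cm [-0.03 15.97 -0.2 ] roll 0.006
```

{"fn": "servo_tool", "kwargs": {
  "xyz": [
    [0, 3, -0.1],
    [0, 6, -0.2],
    [0, 9, -0.2],
    [0, 12, -0.2],
    [0, 14, -0.2],
    [0, 15, -0.2],
    [0, 15, -0.2],
    [0, 15, -0.2]
  ],
  "roll": [0.006, 0.006, 0.006, 0.006, 0.006, 0.006, 0.006, 0.006],
  "grip": [0, 0, 0, 0, 0, 0, 0, 0]
}}

```text
clock: 2.75
position: [597.9, 8.5, 82.4]
eef_rot: [-1.555, 0.26, -0.262]
wrist_force: [0.7, -0.6, 0.9]
gripper_width: 85.0
```

```bash
python3 -c "
from h import *
to([596.7,7.4,71],-19.2)
i,d=ctrl.get_image('wrist'); cv2.imwrite('pics/d_wrist.png',i)
to([596.7,7.4,71],-19.2)"
```

```text
t 2.75 pos [597.9   8.5  82.4] yaw -19.07 j [-0.155  0.283  1.875  0.     0.983  0.177] F [ 0.7 -0.6  0.9] w 85.0
cm [-0.08  1.14 -0.14] roll 0.002
t 2.8 pos [598.4   8.2  83. ] yaw -19.09 j [-0.156  0.282  1.874  0.     0.983  0.177] F [ 0.3 -0.8  0.7] w 85.8
cm [-0.14  1.2  -0.13] roll 0.002
```

View pics/d_wrist.png

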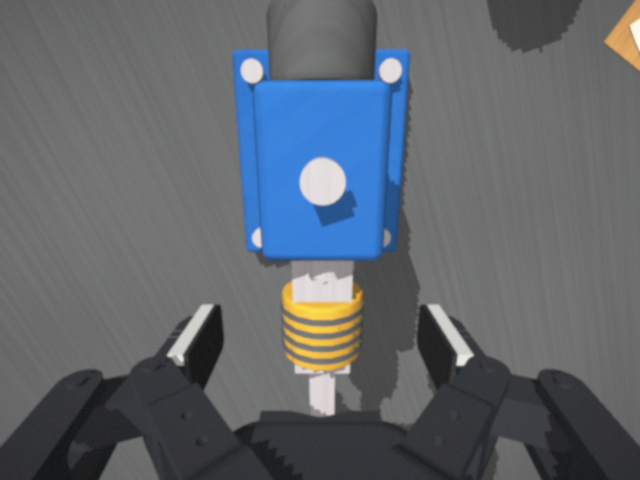

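{"fn": "servo_tool", "kwargs": {
  "xyz": [
    [-0.1, 0.6, -0.1],
    [-0.1, 1.2, -0.15],
    [-0.1, 1.2, -0.15],
    [-0.1, 1.2, -0.15],
    [-0.1, 1.2, -0.15],
    [-0.1, 1.2, -0.15],
    [-0.1, 1.2, -0.15],
    [-0.1, 1.2, -0.15]
  ],
  "roll": [0, 0, 0, 0, 0, 0, 0, 0],
  "grip": [0, 0, 255, 255, 255, 255, 255, 255],
  "newtons": 40
}}

```text
clock: 3.6
position: [598.0, 6.0, 70.1]
eef_rot: [-1.555, 0.258, -0.267]
wrist_force: [5.4, -0.1, -2.7]
gripper_width: 35.5
```

```bash
python3 -c "
from h import *
to([596.7,7.4,71],-19.2)"
```

```text
t 3.6 pos [598.    6.   70.1] yaw -19.15 j [-0.159  0.298  1.881 -0.     0.957  0.175] F [ 5.4 -0.1 -2.7] w 35.5
cm [-0.17 -0.09  0.09] roll 0.001
```

{"fn": "servo_tool", "kwargs": {
  "xyz": [
    [0.1, 0, 0.3],
    [0.1, 0, 0.6],
    [0.1, 0, 0.9],
    [0.1, 0, 1.15],
    [0.1, 0, 1.15],
    [0.1, 0, 1.15],
    [0.1, 0, 1.15],
    [0.1, 0, 1.15]
  ],
  "roll": [0, 0, 0, 0, 0, 0, 0, 0],
  "grip": [255, 255, 255, 255, 255, 255, 255, 255]
}}

```text
clock: 4.4
position: [601.5, 16.4, 70.0]
eef_rot: [-1.557, 0.26, -0.264]
wrist_force: [1.3, -6.4, 0.6]
gripper_width: 35.3
```

```bash
python3 -c "
from h import *
to([596.7,7.4,71],-19.2)
i,d=ctrl.get_image('scene'); cv2.imwrite('pics/e_scene.png',i)
cv2.imwrite('pics/e_z.png',cv2.resize(i[190:320,210:390],None,fx=4,fy=4))
i,d=ctrl.get_image('wrist'); cv2.imwrite('pics/e_wrist.png',i)
to([596.7,7.4,71],-19.2)"
```

```text
t 4.4 pos [601.5  16.4  70. ] yaw -19.12 j [-0.141  0.307  1.87  -0.002  0.962  0.194] F [ 1.3 -6.4  0.6] w 35.3
cm [-0.16 -0.09 -1.01] roll 0.001
t 4.5 pos [601.5  16.3  70.1] yaw -19.12 j [-0.141  0.307  1.87  -0.002  0.962  0.194] F [ 1.3 -6.1  2.1] w 35.3
cm [-0.16 -0.09 -1.  ] roll 0.001
```

View pics/e_z.png

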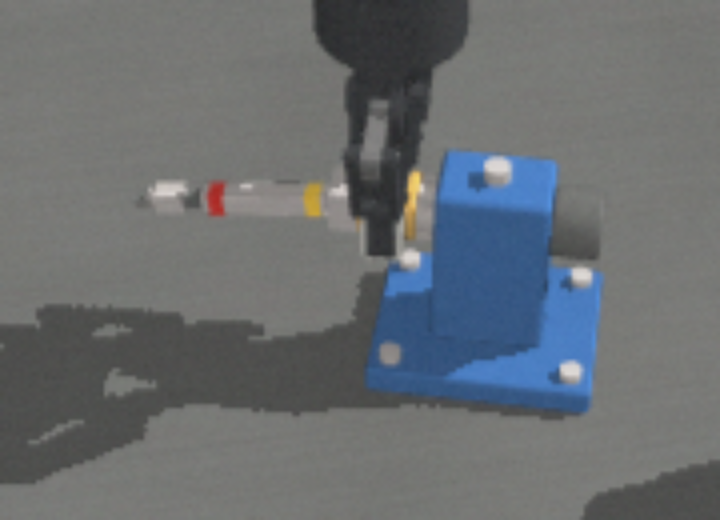

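View pics/e_wrist.png

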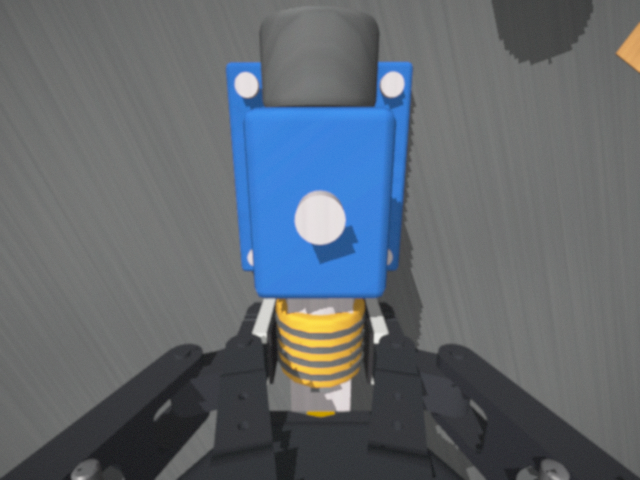

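{"fn": "servo_tool", "kwargs": {
  "xyz": [
    [0, 0, -0.2],
    [0, 0, -0.4],
    [0, 0, -0.6],
    [0, 0, -0.7],
    [0, 0, -0.7],
    [0, 0, -0.7],
    [0, 0, -0.7],
    [0, 0, -0.7]
  ],
  "roll": [0, 0, 0, 0, 0, 0, 0, 0],
  "grip": [255, 255, 255, 255, 0, 0, 0, 0]
}}

```text
clock: 5.3
position: [597.9, 11.2, 68.9]
eef_rot: [-1.555, 0.263, -0.261]
wrist_force: [-0.1, 0.2, 0.9]
gripper_width: 85.2
```

{"fn": "servo_tool", "kwargs": {
  "xyz": [
    [0, 0, -1],
    [0, -0.5, -3],
    [0, -1.5, -5],
    [0, -1.5, -6],
    [0, -1.5, -6],
    [0, -1.5, -6],
    [0, -1.5, -6],
    [0, -1.5, -6]
  ],
  "roll": [0, 0, 0, 0, 0, 0, 0, 0],
  "grip": [0, 0, 0, 0, 0, 0, 0, 0]
}}

```text
clock: 6.1
position: [578.6, -45.3, 83.9]
eef_rot: [-1.555, 0.262, -0.261]
wrist_force: [-0.1, -0.2, 0.1]
gripper_width: 85.1
```

```bash
python3 -c "
from h import *
to([579.1,-47.9,85],-19.2)
i,d=ctrl.get_image('wrist'); cv2.imwrite('pics/f_wrist.png',i); np.save('pics/f_wrist.npy',d)
i,d=ctrl.get_image('scene'); cv2.imwrite('pics/f_scene.png',i); np.save('pics/f_scene.npy',d)
cv2.imwrite('pics/f_z.png',cv2.resize(i[190:320,210:390],None,fx=4,fy=4))
to([579.1,-47.9,85],-19.2)"
```

```text
t 6.1 pos [578.6 -45.3  83.9] yaw -19.09 j [-0.253  0.247  1.916  0.     0.979  0.08 ] F [-0.1 -0.2  0.1] w 85.1
cm [ 0.13 -0.11 -0.23] roll 0.002
t 6.2 pos [578.7 -45.4  84.1] yaw -19.09 j [-0.253  0.247  1.916  0.     0.979  0.08 ] F [-1.   1.1  0.4] w 85.2
cm [ 0.12 -0.09 -0.22] roll 0.002
```

View pics/f_z.png

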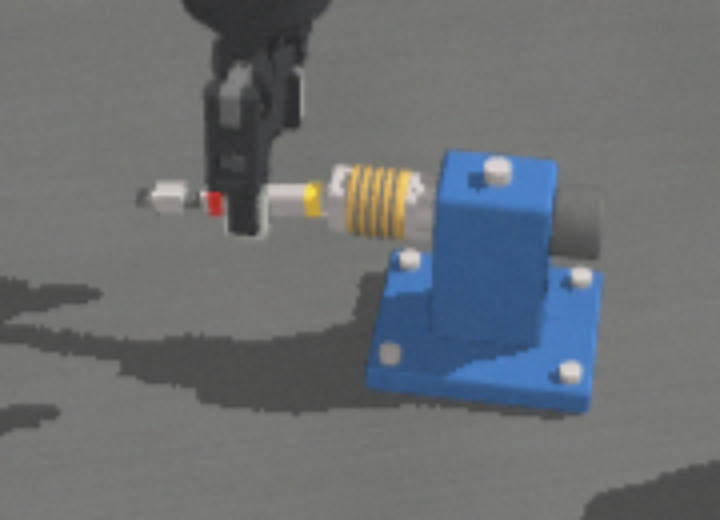

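View pics/f_wrist.png

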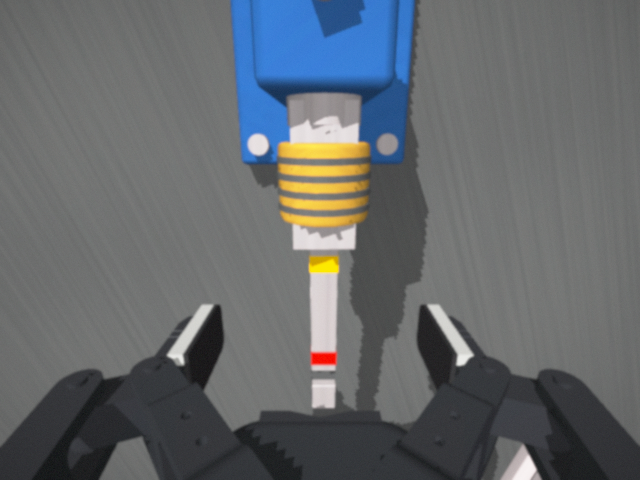

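```bash
python3 - <<'E'
from h import *
C=cal("wrist"); i=cv2.imread("pics/f_wrist.png"); hsv=cv2.cvtColor(i,cv2.COLOR_BGR2HSV)
P=[]
for lo,hi,r0,r1 in((22,34,255,275),(0,8,345,370)):
    m=(hsv[r0:r1,300:350,0]>=lo)&(hsv[r0:r1,300:350,0]<=hi)&(hsv[r0:r1,300:350,1]>130); v,u=np.nonzero(m); p=onz(C,u.mean()+300,v.mean()+r0,96); P.append(p); print(u.mean()+300,v.mean()+r0,p.round(1))
mid=(P[0]+P[1])/2; d=P[0]-P[1]; print(mid,np.degrees(np.arctan2(d[1],d[0])),np.linalg.norm(d))
to([mid[0],mid[1],85],-19.2)
E
```

```text
323.77385892116183 264.3091286307054 [588.1 -20.6  96. ]
323.4568690095847 358.4408945686901 [572.9 -64.6  96. ]
[580.47406177 -42.62862539  96.        ] 70.89468888559638 46.52042709249265
t 6.2 pos [578.7 -45.4  84.1] yaw -19.09 j [-0.253  0.247  1.916  0.     0.979  0.08 ] F [-1.   1.1  0.4] w 85.2
cm [ 0.07 -0.09  0.32] roll 0.002
```

{"fn": "servo_tool", "kwargs": {
  "xyz": [
    [0.1, -0.1, 0.1],
    [0.1, -0.1, 0.1],
    [0.1, -0.1, 0.1],
    [0.1, -0.1, 0.1],
    [0.1, -0.1, 0.1],
    [0.1, -0.1, 0.1],
    [0.1, -0.1, 0.1],
    [0.1, -0.1, 0.1]
  ],
  "roll": [0, 0, 0, 0, 0, 0, 0, 0],
  "grip": [100, 255, 255, 255, 255, 255, 255, 255],
  "newtons": 80
}}

```text
clock: 7.0
position: [580.1, -45.4, 85.5]
eef_rot: [-1.555, 0.262, -0.262]
wrist_force: [-0.7, -0.2, 1.2]
gripper_width: 8.8
```

```bash
python3 -c "
from h import *
to([579.1,-47.9,85],-19.2)
print(ctrl.get_obs()['torque'])"
```

```text
t 7.0 pos [580.1 -45.4  85.5] yaw -19.14 j [-0.252  0.247  1.913 -0.     0.982  0.082] F [-0.7 -0.2  1.2] w 8.8
cm [-0.01  0.05 -0.26] roll 0.001
[ 0.029525    0.06398993 -0.03424236]
```

{"fn": "servo_tool", "kwargs": {
  "xyz": [
    [0, 0, 0],
    [0, 0, 0]
  ],
  "roll": [0, 0],
  "grip": [255, 255]
}}

```text
clock: 7.2
position: [580.1, -45.5, 85.5]
eef_rot: [-1.555, 0.262, -0.262]
wrist_force: [0.6, -0.9, 0.4]
gripper_width: 8.4
```

```bash
python3 -c "
from h import *
i,d=ctrl.get_image('wrist'); cv2.imwrite('pics/g_wrist.png',i)
i,d=ctrl.get_image('scene'); cv2.imwrite('pics/g_z.png',cv2.resize(i[190:320,210:390],None,fx=4,fy=4))
to([579.1,-47.9,85],-19.2)"
```

```text
t 7.3 pos [580.1 -45.5  85.4] yaw -19.14 j [-0.252  0.247  1.913 -0.     0.982  0.082] F [-0.2 -0.2  1.5] w 8.3
cm [-0.01  0.04 -0.26] roll 0.001
```

View pics/g_wrist.png

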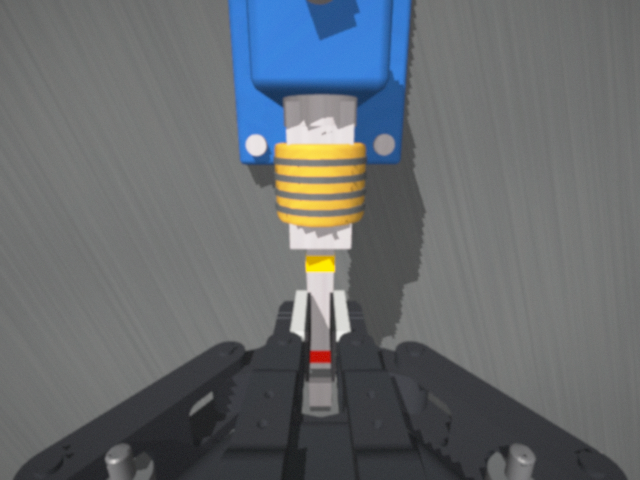

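View pics/g_z.png

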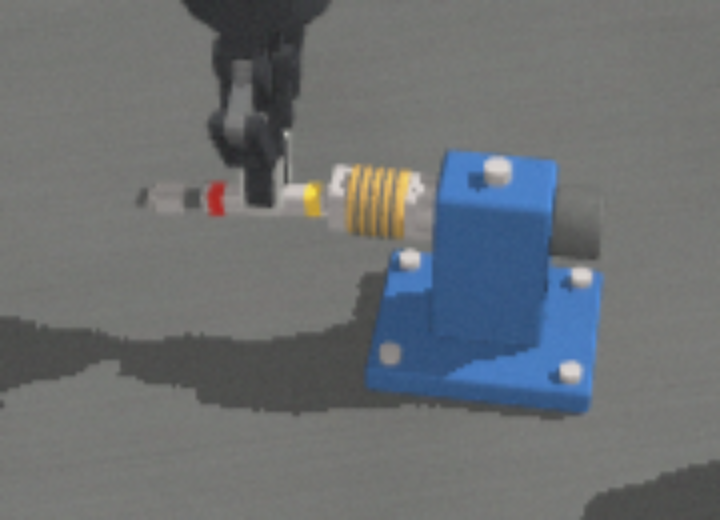

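{"fn": "servo_tool", "kwargs": {
  "xyz": [
    [0, 0, 0],
    [0, 0, 0],
    [0, 0, -0.5],
    [0, 0, -1],
    [0, 0, -1.5],
    [0, 0, -2],
    [0, 0, -2.5],
    [0, 0, -3]
  ],
  "roll": [0, 0, 0, 0, 0, 0, 0, 0],
  "grip": [255, 255, 255, 255, 255, 255, 255, 255],
  "newtons": 45
}}

```text
clock: 8.1
position: [569.5, -74.2, 84.7]
eef_rot: [-1.555, 0.263, -0.261]
wrist_force: [-0.5, 0.5, -1.1]
gripper_width: 8.7
```

```bash
python3 -c "
from h import *
to([579.1,-47.9,85],-19.2)
i,d=ctrl.get_image('wrist'); cv2.imwrite('pics/i_wrist.png',i)
i,d=ctrl.get_image('scene'); cv2.imwrite('pics/i_z.png',cv2.resize(i[190:320,210:390],None,fx=4,fy=4))
to([579.1,-47.9,85],-19.2)"
```

```text
t 8.1 pos [569.5 -74.2  84.7] yaw -19.13 j [-3.06e-01  2.34e-01  1.93e+00 -1.00e-03  9.79e-01  2.80e-02] F [-0.5  0.5 -1.1] w 8.7
cm [ 0.04 -0.03  2.8 ] roll 0.001
t 8.2 pos [569.6 -74.6  84.9] yaw -19.19 j [-3.07e-01  2.34e-01  1.93e+00 -1.00e-03  9.79e-01  2.90e-02] F [ 0.3  0.1 -2. ] w 8.6
cm [ 0.02 -0.01  2.83] roll 0.0
```

View pics/i_z.png

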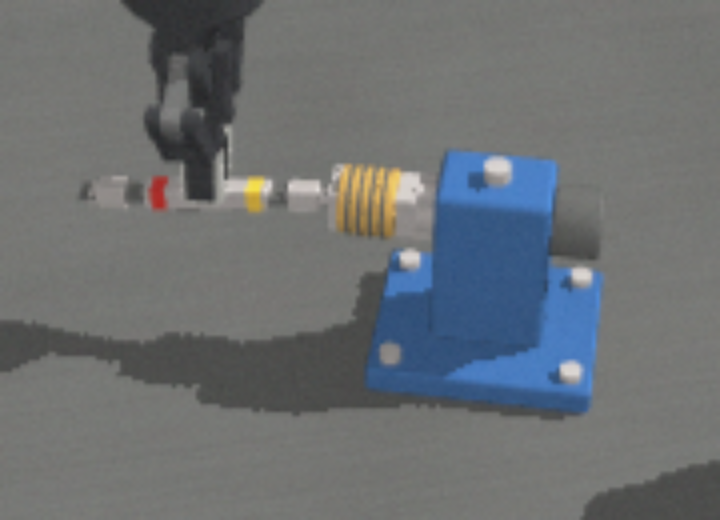

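View pics/i_wrist.png

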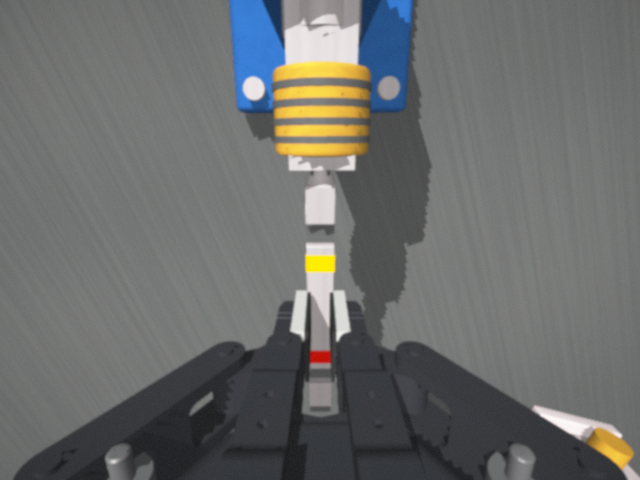

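{"fn": "servo_tool", "kwargs": {
  "xyz": [
    [0, 0, -3],
    [0, 0, -6.5],
    [0, 0, -10],
    [0, 0, -12.5],
    [0, 0, -13.5],
    [0, 0, -13.5],
    [0, 0, -13.5],
    [0, 0, -13.5]
  ],
  "roll": [0, 0, -0.1, -0.23, -0.36, -0.49, -0.62, -0.75],
  "grip": [255, 255, 255, 255, 255, 255, 255, 255]
}}

```text
clock: 9.0
position: [525.6, -201.7, 85.2]
eef_rot: [-1.545, -0.33, 0.33]
wrist_force: [0.4, -0.2, -1.5]
gripper_width: 8.4
```

{"fn": "servo_tool", "kwargs": {
  "xyz": [
    [0, 0.5, 0],
    [0, 1.5, 0],
    [0, 3, 0],
    [0, 4.5, 0],
    [0, 5.5, 0],
    [0, 6, 0],
    [0, 6, 0],
    [0, 6, 0]
  ],
  "roll": [-0.13, -0.26, -0.39, -0.52, -0.65, -0.76, -0.82, -0.82],
  "grip": [255, 255, 255, 255, 255, 255, 255, 255]
}}

```text
clock: 9.8
position: [525.6, -201.3, 24.9]
eef_rot: [-1.349, -0.958, 0.959]
wrist_force: [0.7, 0.0, -1.4]
gripper_width: 8.5
```

```bash
python3 -c "
from h import *
to([520,-200,3],70.8)
C=cal('wrist')
i,d=ctrl.get_image('wrist'); cv2.imwrite('pics/j_wrist.png',i)
i,d=ctrl.get_image('scene'); cv2.imwrite('pics/j_scene.png',i); np.save('pics/j_scene.npy',d)
to([520,-200,3],70.8)"
```

```text
t 9.8 pos [ 525.6 -201.3   24.9] yaw 70.8 j [-0.546  0.305  1.975 -0.     0.862 -1.782] F [ 0.7  0.  -1.4] w 8.5
cm [-0.06  2.19  0.57] roll -0.0
t 9.9 pos [ 525.9 -201.4   25.4] yaw 70.73 j [-0.546  0.305  1.975 -0.     0.862 -1.78 ] F [-0.7  0.6 -1.4] w 8.5
cm [-0.06  2.24  0.61] roll -0.001
```

View pics/j_scene.png

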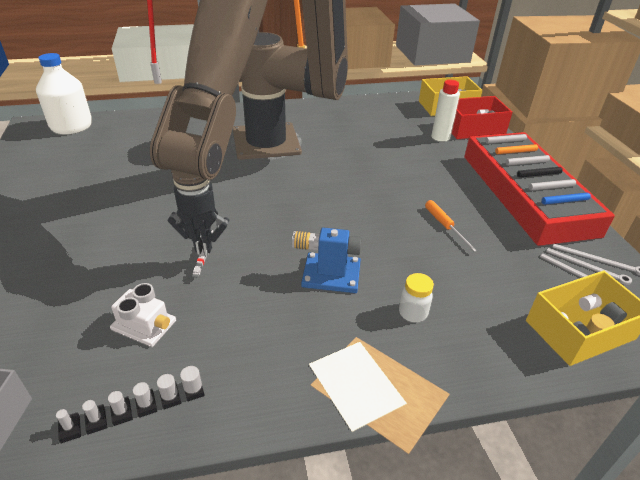

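View pics/j_wrist.png

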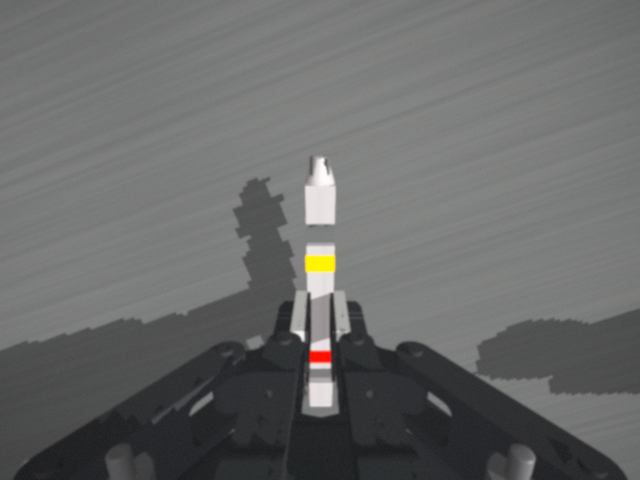

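{"fn": "servo_tool", "kwargs": {
  "xyz": [
    [0, 1, 0],
    [0, 1.7, 0],
    [0, 2, 0],
    [0, 2.2, 0],
    [0, 2.3, 0],
    [0, 2.3, 0],
    [0, 2.3, 0]
  ],
  "roll": [0, 0, 0, 0, 0, 0, 0],
  "grip": [255, 255, 255, 255, 255, 255, 255]
}}

```text
clock: 10.6
position: [525.3, -201.2, 7.1]
eef_rot: [-1.344, -0.956, 0.961]
wrist_force: [-16.4, 7.3, 33.7]
gripper_width: 8.2
```

{"fn": "servo_tool", "kwargs": {
  "xyz": [
    [0, -0.4, 0],
    [0, -0.5, 0],
    [0, -0.5, 0]
  ],
  "roll": [0, 0, 0],
  "grip": [255, 255, 255]
}}

```text
clock: 10.9
position: [526.1, -201.6, 8.1]
eef_rot: [-1.35, -0.959, 0.959]
wrist_force: [-3.3, 1.0, 5.7]
gripper_width: 8.7
```

```bash
python3 -c "
from h import *
to([520,-200,3],70.8)
i,d=ctrl.get_image('scene'); cv2.imwrite('pics/k_z.png',cv2.resize(i[200:300,140:280],None,fx=5,fy=5,interpolation=cv2.INTER_CUBIC)); 
C=cal('wrist');i,d=ctrl.get_image('wrist'); cv2.imwrite('pics/k_wrist.png',i); np.save('pics/k_d.npy',d)
for v in range(165,300,10): print(v,dep(C,d,320,v).round(1))
"
```

```text
t 10.9 pos [ 526.1 -201.6    8.1] yaw 70.8 j [-5.460e-01  3.340e-01  1.977e+00 -1.000e-03  8.300e-01 -1.781e+00] F [-3.3  1.   5.7] w 8.7
cm [-0.05  0.51  0.62] roll -0.0
165 [ 462.4 -179.5   12.3]
175 [ 466.1 -180.8   12.1]
185 [ 469.8 -182.1   13.5]
195 [ 473.4 -183.3   15.1]
205 [ 477.6 -184.8   13.5]
215 [ 481.5 -186.2   13.8]
225 [ 486.8 -188.     9. ]
235 [ 490.7 -189.4   10.2]
245 [ 494.3 -190.6   12.9]
255 [ 498.4 -192.1   13.5]
265 [ 502.8 -193.6   13.6]
275 [ 507.4 -195.2   13.3]
285 [ 512.  -196.8   13.2]
295 [ 516.4 -198.3   13.8]
```

View pics/k_z.png

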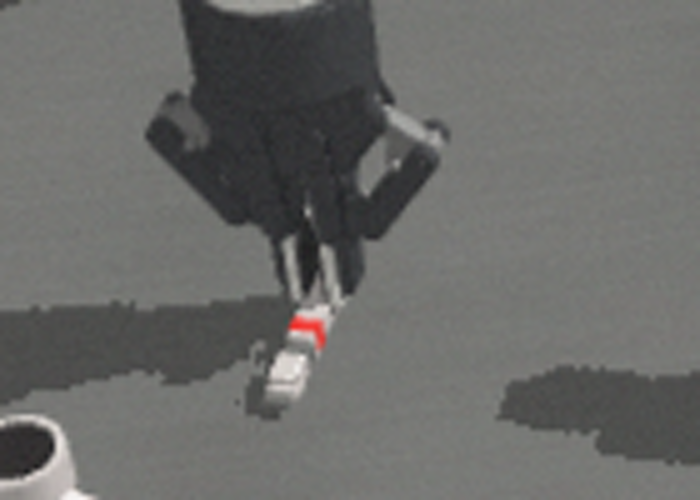

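View pics/k_wrist.png

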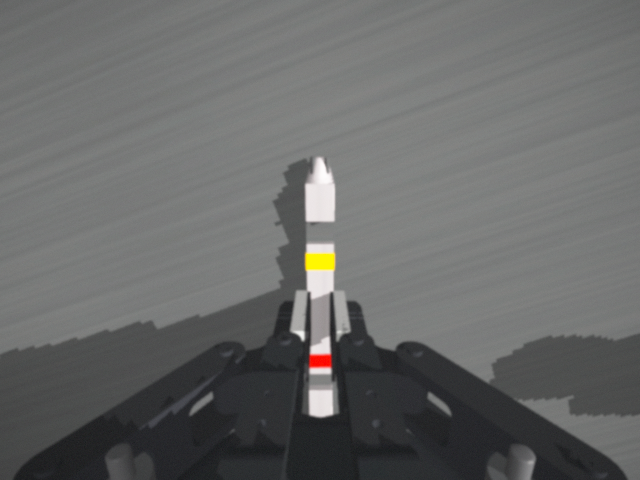

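{"fn": "servo_tool", "kwargs": {
  "xyz": [
    [0, 0, 0],
    [0, 0, 0],
    [0, 0, 0],
    [0, 0, 0],
    [0, -1, 0],
    [0, -3, 0],
    [0, -5, 0],
    [0, -6, 0]
  ],
  "roll": [0, 0, 0, 0, 0, 0, 0, 0.1],
  "grip": [0, 0, 0, 0, 0, 0, 0, 0]
}}

```text
clock: 11.8
position: [527.2, -201.9, 70.0]
eef_rot: [-1.388, -0.883, 0.881]
wrist_force: [0.1, -0.8, 0.4]
gripper_width: 85.4
```

```bash
python3 -c "
from h import *
to([520,-200,3],70.8)
i,d=ctrl.get_image('scene'); cv2.imwrite('pics/l_z.png',cv2.resize(i[200:300,140:280],None,fx=5,fy=5,interpolation=cv2.INTER_CUBIC)); 
C=cal('wrist');i,d=ctrl.get_image('wrist'); cv2.imwrite('pics/l_wrist.png',i); np.save('pics/l_d.npy',d)
"
```

```text
t 11.8 pos [ 527.2 -201.9   70. ] yaw 64.95 j [-0.546  0.233  1.963  0.     0.941 -1.679] F [ 0.1 -0.8  0.4] w 85.4
cm [-0.12  6.7   0.76] roll -0.102
```

View pics/l_wrist.png

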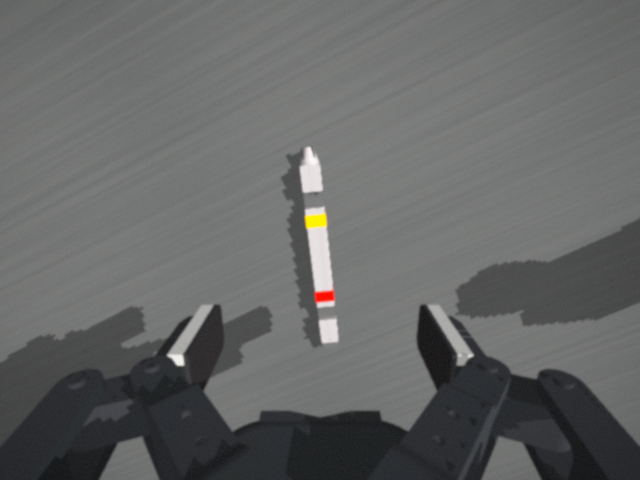

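View pics/l_z.png

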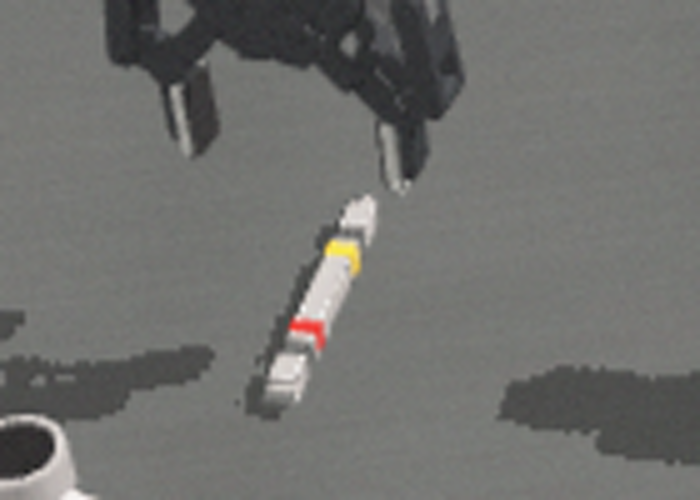

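{"fn": "servo_tool", "kwargs": {
  "xyz": [
    [0, 0, 0],
    [0, 0, 0],
    [0, 0, 0],
    [0, 0, 0],
    [0, 0, 0],
    [0, 0, 0],
    [0, 0, 0],
    [0, 0, 0]
  ],
  "roll": [0.14, 0.28, 0.42, 0.56, 0.7, 0.84, 0.98, 1.12],
  "grip": [0, 0, 0, 0, 0, 0, 0, 0]
}}

```text
clock: 12.7
position: [525.4, -201.0, 66.7]
eef_rot: [-1.57, -0.009, 0.011]
wrist_force: [0.5, 0.4, -0.3]
gripper_width: 85.7
```

{"fn": "servo_tool", "kwargs": {
  "xyz": [
    [0, 0, 0],
    [0, 0, 0],
    [0, 0, 0],
    [0, 0, 0],
    [0, 0, 0],
    [0, 0, 0],
    [0, 0, 0],
    [0, 0, 0]
  ],
  "roll": [0.14, 0.28, 0.42, 0.56, 0.7, 0.84, 0.98, 1.12],
  "grip": [0, 0, 0, 0, 0, 0, 0, 0]
}}

```text
clock: 13.5
position: [525.4, -201.0, 66.6]
eef_rot: [-1.393, 0.863, -0.861]
wrist_force: [-0.1, -0.1, -0.7]
gripper_width: 85.2
```

{"fn": "servo_tool", "kwargs": {
  "xyz": [
    [0, 0, 0],
    [0, 0, 0],
    [0, 0, 0],
    [0, 0, 0],
    [0, 0, 0],
    [0, 0, 0],
    [0, 0, 0],
    [0, 0, 0]
  ],
  "roll": [0.14, 0.28, 0.42, 0.56, 0.7, 0.8, 0.8, 0.8],
  "grip": [0, 0, 0, 0, 0, 0, 0, 0]
}}

```text
clock: 14.3
position: [525.6, -201.1, 66.9]
eef_rot: [-1.035, 1.449, -1.447]
wrist_force: [0.4, -0.8, 0.0]
gripper_width: 85.4
```

```bash
cat > bar.py <<'E'
from h import *
import sys
def bar(tag,zt,yaw0,ztcp):
    C=cal('wrist');i,d=ctrl.get_image('wrist'); cv2.imwrite(f'pics/{tag}_wrist.png',i); np.save(f'pics/{tag}_d.npy',d)
    hsv=cv2.cvtColor(i,cv2.COLOR_BGR2HSV); out=[]
    for lo,hi in((22,34),(0,8)):
        m=((hsv[...,0]>=lo)&(hsv[...,0]<=hi)&(hsv[...,1]>130)).astype(np.uint8); m[:,:290]=0;m[:,355:]=0
        n,l,s,c=cv2.connectedComponentsWithStats(m); k=1+np.argmax(s[1:,4]); 
        p=onz(C,*c[k],zt); out.append(p); print(c[k].round(1),s[k,4],p.round(1))
    mid=(out[0]+out[1])/2; dd=out[0]-out[1]; a=np.degrees(np.arctan2(dd[1],dd[0])); print("mid",mid.round(1),"dir(to cross)",a.round(2),np.linalg.norm(dd).round(1))
    to([mid[0],mid[1],ztcp],yaw0 if yaw0 is not None else a)
    return mid,a
E
python3 -c "
from bar import *
to([527,-202,8],-109.2)
bar('n',12,-109.2,3)"
```

```text
t 14.3 pos [ 525.6 -201.1   66.9] yaw -108.9 j [-0.546  0.237  1.966 -0.     0.94   1.355] F [ 0.4 -0.8  0. ] w 85.4
cm [0.04 5.89 0.16] roll 0.005
[320.4 299.5] 203 [ 501.2 -193.1   12. ]
[320.5 222.5] 263 [ 550.4 -210.1   12. ]
mid [ 525.8 -201.6   12. ] dir(to cross) 161.02 52.0
t 14.35 pos [ 525.7 -201.1   67. ] yaw -108.94 j [-0.546  0.237  1.965 -0.     0.94   1.356] F [-0.2  0.1  0.6] w 85.5
cm [0.04 6.4  0.03] roll 0.005
```

View pics/n_wrist.png

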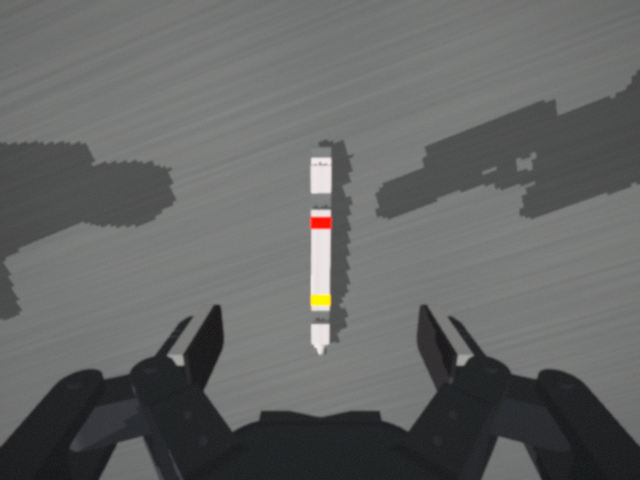

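{"fn": "servo_tool", "kwargs": {
  "xyz": [
    [0, 2, 0],
    [0, 4, 0],
    [0, 5.5, 0],
    [0, 6.2, 0],
    [0, 6.2, 0],
    [0, 6.2, 0],
    [0, 6.2, 0],
    [0, 6.2, 0]
  ],
  "roll": [0, 0, 0, 0, 0, 0, 0, 0],
  "grip": [0, 0, 0, 0, 150, 150, 150, 150],
  "newtons": 30
}}

```text
clock: 15.15
position: [526.6, -201.7, 6.3]
eef_rot: [-1.032, 1.449, -1.452]
wrist_force: [-0.8, -1.3, 1.0]
gripper_width: 35.2
```

```bash
python3 -c "
from h import *
to([525.8,-201.6,3],-109)"
```

```text
t 15.15 pos [ 526.6 -201.7    6.3] yaw -109.08 j [-0.546  0.338  1.976  0.     0.825  1.358] F [-0.8 -1.3  1. ] w 35.2
cm [ 0.02  0.33 -0.08] roll -0.001
```

{"fn": "servo_tool", "kwargs": {
  "xyz": [
    [0, 0, 0],
    [0, 0.1, 0],
    [0, 0.2, 0],
    [0, 0.2, 0],
    [0, 0.2, 0],
    [0, 0.2, 0]
  ],
  "roll": [0, 0, 0, 0, 0, 0],
  "grip": [180, 200, 255, 255, 255, 255]
}}

```text
clock: 15.75
position: [526.2, -201.5, 4.1]
eef_rot: [-1.033, 1.45, -1.45]
wrist_force: [-2.0, 0.4, 4.9]
gripper_width: 11.1
```

```bash
python3 -c "
from h import *
to([525.8,-201.6,3],-109)
i,d=ctrl.get_image('scene'); cv2.imwrite('pics/o_z.png',cv2.resize(i[200:300,140:280],None,fx=5,fy=5,interpolation=cv2.INTER_CUBIC)); 
to([525.8,-201.6,3],-109)"
```

```text
t 15.75 pos [ 526.2 -201.5    4.1] yaw -109.08 j [-0.546  0.342  1.977 -0.     0.823  1.358] F [-2.   0.4  4.9] w 11.1
cm [ 0.02  0.11 -0.03] roll -0.001
t 15.8 pos [ 526.2 -201.5    4.2] yaw -109.08 j [-0.546  0.342  1.977 -0.     0.823  1.358] F [-1.5  0.7  4.8] w 11.0
cm [ 0.02  0.12 -0.04] roll -0.001
```

View pics/o_z.png

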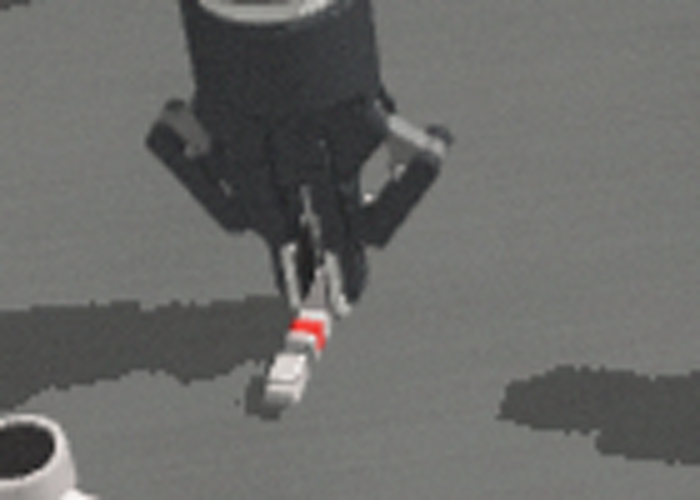

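{"fn": "servo_tool", "kwargs": {
  "xyz": [
    [0, 0, 0],
    [0, -1, 0],
    [0, -3, 0],
    [0, -5, 0],
    [0, -7, 0],
    [0, -8.2, 0],
    [0, -8.4, 0],
    [0, -8.4, 0]
  ],
  "roll": [0, 0, 0, -0.1, -0.23, -0.36, -0.49, -0.62],
  "grip": [255, 255, 255, 255, 255, 255, 255, 255],
  "newtons": 40
}}

```text
clock: 16.6
position: [526.2, -201.4, 88.4]
eef_rot: [-1.333, 0.99, -0.993]
wrist_force: [-0.6, -0.6, -0.7]
gripper_width: 10.5
```

{"fn": "servo_tool", "kwargs": {
  "xyz": [
    [0, 0, 0],
    [0, 0, 0],
    [0, 0, 0],
    [0, 0, 0],
    [0, 0, 0],
    [0, 0, 0],
    [0, 0, 0],
    [0, 0, 0]
  ],
  "roll": [-0.13, -0.26, -0.39, -0.52, -0.65, -0.78, -0.9, -0.95],
  "grip": [255, 255, 255, 255, 255, 255, 255, 255]
}}

```text
clock: 17.4
position: [525.6, -201.0, 87.2]
eef_rot: [-1.555, 0.26, -0.259]
wrist_force: [0.1, -0.2, -0.8]
gripper_width: 10.2
```

```bash
python3 -c "
from h import *
to([561.4,-98.2,88],-19.1)"
```

```text
t 17.4 pos [ 525.6 -201.    87.2] yaw -18.95 j [-0.546  0.206  1.958  0.     0.978 -0.215] F [ 0.1 -0.2 -0.8] w 10.2
cm [ 0.04 -0.08 10.89] roll 0.003
```

{"fn": "servo_tool", "kwargs": {
  "xyz": [
    [0, 0, 3],
    [0, 0, 6],
    [0, 0, 9],
    [0, 0, 10.8],
    [0, 0, 10.8],
    [0, 0, 10.8],
    [0, 0, 10.8],
    [0, 0, 10.8]
  ],
  "roll": [0.003, 0.003, 0.003, 0.003, 0.003, 0.003, 0.003, 0.003],
  "grip": [255, 255, 255, 255, 255, 255, 255, 255]
}}

```text
clock: 18.2
position: [561.1, -100.2, 87.3]
eef_rot: [-1.555, 0.266, -0.265]
wrist_force: [-0.1, 0.1, -0.4]
gripper_width: 10.6
```

```bash
python3 -c "
from h import *
C=cal('wrist'); i,d=ctrl.get_image('wrist'); cv2.imwrite('pics/p_wrist.png',i); np.save('pics/p_wd.npy',d)
to([561.4,-98.2,88],-19.1)
i,d=ctrl.get_image('scene'); cv2.imwrite('pics/p_scene.png',i); np.save('pics/p_sd.npy',d)
cv2.imwrite('pics/p_z.png',cv2.resize(i[200:280,230:350],None,fx=6,fy=6,interpolation=cv2.INTER_CUBIC))
to([561.4,-98.2,88],-19.1)
C=cal('wrist')
for v in range(20,300,12): print(v,[dep(C,d0,u,v).round(1) for d0 in [np.load('pics/p_wd.npy')] for u in (321,)])
"
```

```text
t 18.25 pos [ 561.1 -100.1   87.3] yaw -19.38 j [-0.354  0.221  1.941 -0.     0.98  -0.016] F [-0.4  0.2 -0.8] w 10.1
cm [-0.04 -0.07  0.19] roll -0.005
t 18.3 pos [ 561.1 -100.    87.3] yaw -19.38 j [-0.354  0.221  1.941 -0.     0.98  -0.016] F [ 0.1 -0.5 -1.2] w 10.5
cm [-0.04 -0.07  0.18] roll -0.005
20 [array([598. ,   6.3, 108.1])]
32 [array([596.8,   2.9, 109. ])]
44 [array([ 5.957e+02, -2.000e-01,  1.088e+02])]
56 [array([594.7,  -3.3, 108.1])]
68 [array([593.6,  -6.4, 107. ])]
80 [array([592.6,  -9.2, 102.2])]
92 [array([592.1, -10.8,  82.8])]
104 [array([ 5.929e+02, -9.100e+00,  5.000e-01])]
116 [array([590.5, -16. ,   2.4])]
128 [array([ 5.881e+02, -2.270e+01,  4.000e-01])]
140 [array([585.6, -29.7,   0.6])]
152 [array([ 5.831e+02, -3.690e+01, -2.000e-01])]
164 [array([582.9, -36.9,  90.6])]
176 [array([581.4, -41.3,  92.4])]
188 [array([579.9, -45.4,  95.4])]
200 [array([578.4, -49.7,  96.8])]
212 [array([576.6, -54.6,  95.5])]
224 [array([574.5, -60.7,  90.3])]
236 [array([572.8, -65.6,  90.9])]
248 [array([571.5, -69.3,  95.5])]
260 [array([569.7, -74.3,  95.8])]
272 [array([567.9, -79.7,  95.6])]
284 [array([565.8, -85.5,  94.5])]
296 [array([564. , -90.7,  95.2])]
```

View pics/p_z.png

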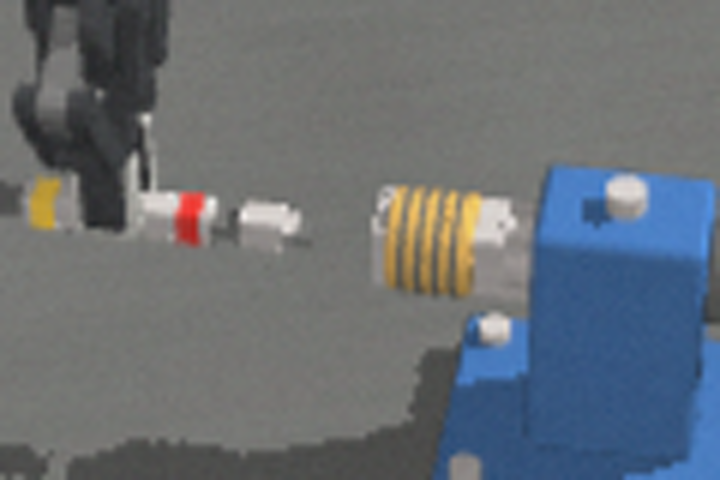

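View pics/p_wrist.png

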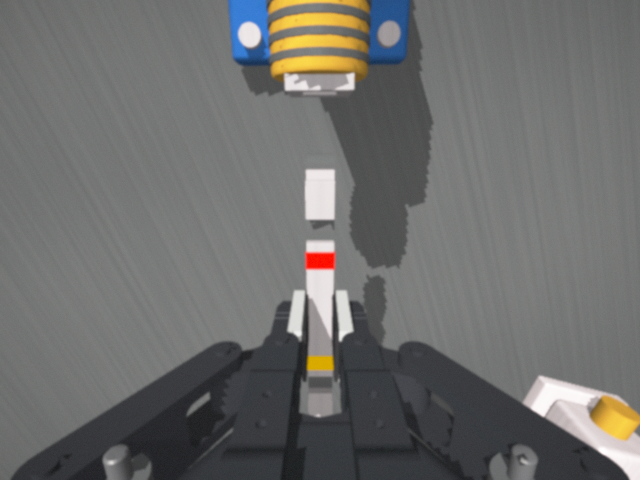

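{"fn": "servo_tool", "kwargs": {
  "xyz": [
    [-0.04, -0.07, 0.4],
    [-0.04, -0.07, 0.8],
    [-0.04, -0.07, 1.2],
    [-0.04, -0.07, 1.6],
    [-0.04, -0.07, 2],
    [-0.04, -0.07, 2],
    [-0.04, -0.07, 2]
  ],
  "roll": [-0.004, -0.004, -0.004, -0.004, -0.004, -0.004, -0.004],
  "grip": [255, 255, 255, 255, 255, 255, 255]
}}

```text
clock: 19.0
position: [567.6, -80.0, 88.0]
eef_rot: [-1.555, 0.261, -0.261]
wrist_force: [0.4, 0.2, -1.9]
gripper_width: 10.4
```

```bash
python3 -c "
from h import *
C=cal('wrist'); i,d=ctrl.get_image('wrist'); cv2.imwrite('pics/q_wrist.png',i[:320,160:480].repeat(2,0).repeat(2,1)[:600]); 
to([569.6,-74.6,88],-19.1)
i,d=ctrl.get_image('scene'); 
cv2.imwrite('pics/q_z.png',cv2.resize(i[200:280,230:350],None,fx=6,fy=6,interpolation=cv2.INTER_CUBIC))
to([569.6,-74.6,88],-19.1)
"
```

```text
t 19.05 pos [567.6 -80.2  88. ] yaw -19.06 j [-0.317  0.226  1.933 -0.     0.983  0.016] F [-0.  -1.1 -0.7] w 10.3
cm [ 0.01 -0.    0.59] roll 0.001
t 19.1 pos [567.5 -80.3  88. ] yaw -19.08 j [-0.317  0.226  1.933 -0.     0.983  0.016] F [ 1.  -0.5 -1.8] w 10.4
cm [ 0.01 -0.    0.6 ] roll 0.0
```

View pics/q_z.png

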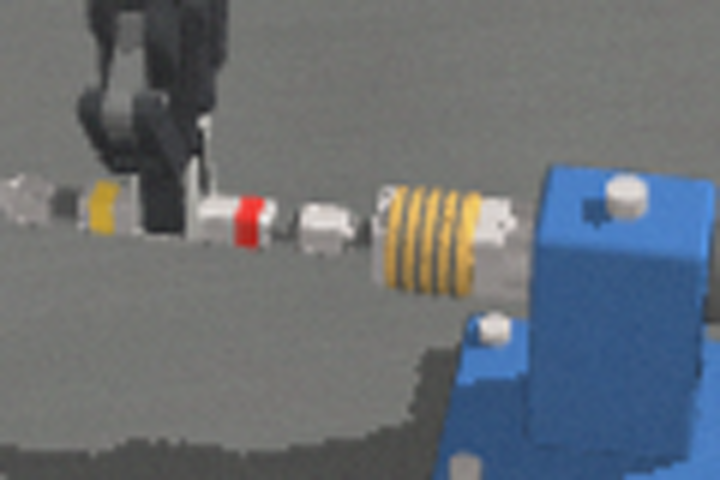

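View pics/q_wrist.png

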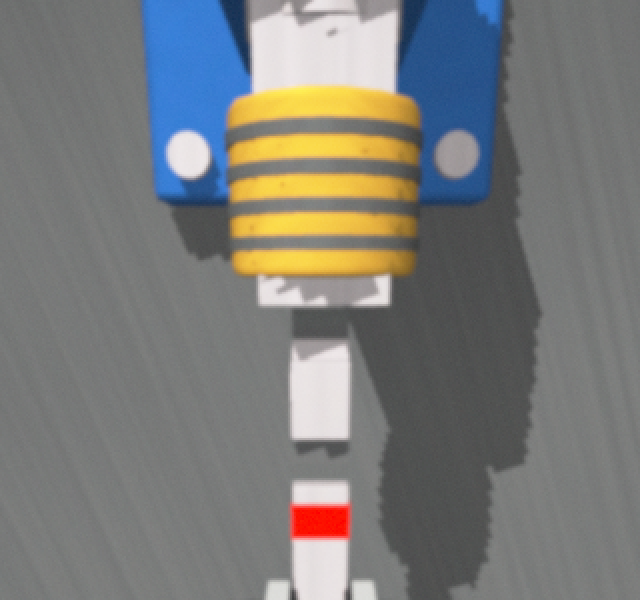

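```bash
python3 - <<'E'
from h import *
C=cal("scene"); a=np.array([.3272,.9449,0]); m=np.array([591.6,-12,90.])
p=proj(C,m); q=proj(C,m-90*a); print("axis proj",p.round(1),q.round(1),"slope",((p-q)[1]/(p-q)[0]).round(3))
for f in ("f_scene","p_scene"):
    i=cv2.imread(f"pics/{f}.png"); hsv=cv2.cvtColor(i,cv2.COLOR_BGR2HSV); c=[]
    for lo,hi in((20,34),(0,8)):
        m_=((hsv[...,0]>=lo)&(hsv[...,0]<=hi)&(hsv[...,1]>110)).astype(np.uint8); m_[:,:220]=0; m_[:,291:]=0; m_[:225]=0;m_[255:]=0
        v,u=np.nonzero(m_); c.append((u.mean(),v.mean())); print(f,len(u),u.mean().round(2),v.mean().round(2),u.min(),u.max(),v.min(),v.max())
    print("slope",(c[0][1]-c[1][1])/(c[0][0]-c[1][0]))
    g=i.astype(int).mean(2)
    for u in range(228,296,6):
        col=g[225:255,u]; r=np.nonzero(col>125)[0]; print(u,(r.min()+225,r.max()+225) if len(r) else None,end=" ")
    print()
E
```

```text
axis proj [292.  238.1] [249.9 233.8] slope 0.102
f_scene 29 287.66 239.41 286 289 236 243
f_scene 23 263.43 240.61 262 265 238 243
slope -0.04933457134014174
228 None 234 None 240 None 246 None 252 (np.int64(235), np.int64(242)) 258 None 264 None 270 (np.int64(249), np.int64(249)) 276 (np.int64(236), np.int64(249)) 282 (np.int64(236), np.int64(243)) 288 (np.int64(235), np.int64(243)) 294 (np.int64(231), np.int64(247)) 
p_scene 32 236.75 233.5 235 239 230 237
p_scene 32 261.03 235.59 259 263 232 240
slope 0.08622908622908623
228 (np.int64(229), np.int64(236)) 234 (np.int64(230), np.int64(237)) 240 (np.int64(230), np.int64(238)) 246 None 252 (np.int64(226), np.int64(239)) 258 (np.int64(232), np.int64(240)) 264 (np.int64(232), np.int64(240)) 270 (np.int64(234), np.int64(240)) 276 (np.int64(234), np.int64(242)) 282 None 288 None 294 (np.int64(231), np.int64(242))
```

{"fn": "servo_tool", "kwargs": {
  "xyz": [
    [0.07, -0.03, 0.2],
    [0.07, -0.03, 0.4],
    [0.07, -0.03, 0.6],
    [0.07, -0.03, 0.8],
    [0.07, -0.03, 1],
    [0.07, -0.03, 1.2],
    [0.07, -0.03, 1.4]
  ],
  "roll": [0, 0, 0, 0, 0, 0, 0],
  "grip": [255, 255, 255, 255, 255, 255, 255]
}}

```text
clock: 19.8
position: [572.8, -67.1, 88.3]
eef_rot: [-1.555, 0.261, -0.261]
wrist_force: [-0.2, 0.5, -2.2]
gripper_width: 10.5
```

```bash
python3 -c "
from h import *
C=cal('wrist'); i,d=ctrl.get_image('wrist'); cv2.imwrite('pics/r_wrist.png',i[:320,160:480].repeat(2,0).repeat(2,1)[:600]); 
to([569.6,-74.6,88],-19.1)
i,d=ctrl.get_image('scene'); 
cv2.imwrite('pics/r_z.png',cv2.resize(i[200:280,230:350],None,fx=6,fy=6,interpolation=cv2.INTER_CUBIC))
to([569.6,-74.6,88],-19.1)
"
```

```text
t 19.85 pos [572.9 -66.8  88.3] yaw -19.07 j [-0.292  0.233  1.924  0.     0.985  0.041] F [ 0.1  0.2 -1.2] w 10.4
cm [-0.06  0.03 -0.84] roll 0.0
t 19.9 pos [572.9 -67.   88.3] yaw -19.06 j [-0.292  0.233  1.924  0.     0.985  0.04 ] F [ 0.   0.3 -1.3] w 10.6
cm [-0.06  0.03 -0.83] roll 0.001
```

View pics/r_z.png

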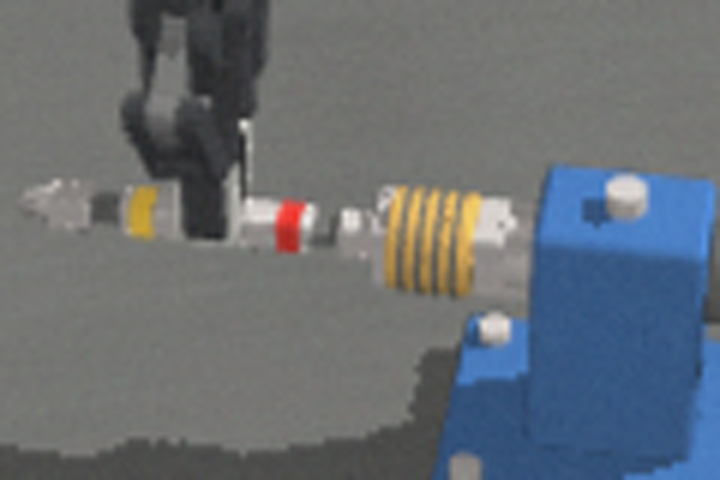

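View pics/r_wrist.png

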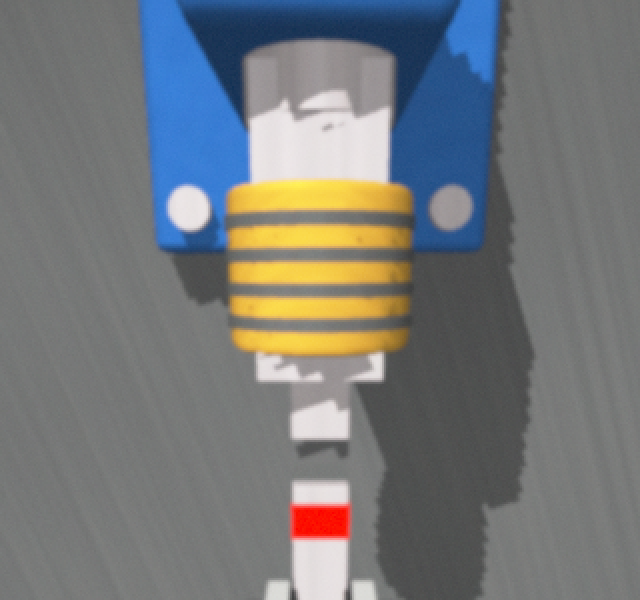

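{"fn": "servo_tool", "kwargs": {
  "xyz": [
    [0, 0, 0.15],
    [0, 0, 0.3],
    [0, 0, 0.45],
    [0, 0, 0.6],
    [0, 0, 0.75],
    [0, 0, 0.9]
  ],
  "roll": [0, 0, 0, 0, 0, 0],
  "grip": [255, 255, 255, 255, 255, 255]
}}

```text
clock: 20.5
position: [575.6, -58.7, 88.2]
eef_rot: [-1.555, 0.261, -0.261]
wrist_force: [-0.6, -0.2, -2.6]
gripper_width: 10.5
```

{"fn": "servo_tool", "kwargs": {
  "xyz": [
    [0, 0, 0.15],
    [0, 0, 0.3],
    [0, 0, 0.45],
    [0, 0, 0.6],
    [0, 0, 0.75],
    [0, 0, 0.9]
  ],
  "roll": [0, 0, 0, 0, 0, 0],
  "grip": [255, 255, 255, 255, 255, 255]
}}

```text
clock: 21.1
position: [577.8, -53.0, 88.2]
eef_rot: [-1.561, 0.262, -0.259]
wrist_force: [-3.8, -10.4, -1.5]
gripper_width: 10.9
```

```bash
python3 -c "
from h import *
C=cal('wrist'); i,d=ctrl.get_image('wrist'); cv2.imwrite('pics/s_wrist.png',i[:320,160:480].repeat(2,0).repeat(2,1)[:600]); 
to([569.6,-74.6,88],-19.1)
i,d=ctrl.get_image('scene'); 
cv2.imwrite('pics/s_z.png',cv2.resize(i[200:280,230:350],None,fx=6,fy=6,interpolation=cv2.INTER_CUBIC))
to([569.6,-74.6,88],-19.1)
"
```

```text
t 21.15 pos [577.9 -52.7  88.2] yaw -18.99 j [-0.263  0.241  1.914 -0.007  0.988  0.072] F [-2.7 -8.6 -1.6] w 10.4
cm [-0.07  0.03 -2.34] roll 0.002
t 21.2 pos [577.9 -52.7  88.2] yaw -19.0 j [-0.263  0.241  1.914 -0.007  0.987  0.072] F [-3.3 -8.6 -1.8] w 10.7
cm [-0.07  0.03 -2.34] roll 0.002
```

View pics/s_z.png

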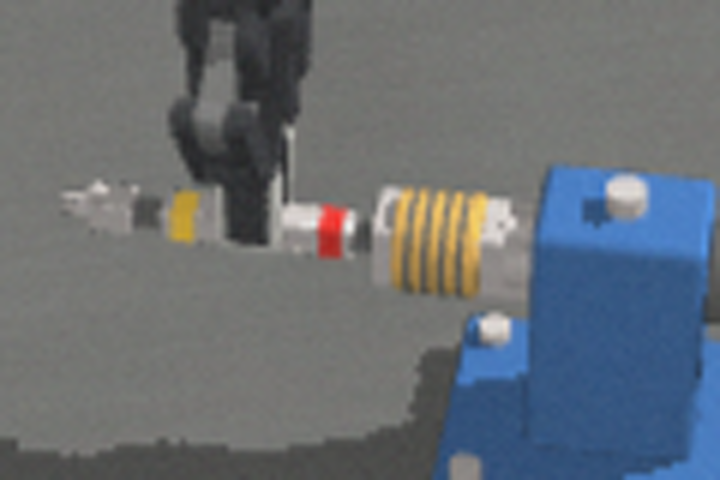

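{"fn": "servo_tool", "kwargs": {
  "xyz": [
    [0, 0, 0.1],
    [0, 0, 0.2],
    [0, 0, 0.35],
    [0, 0, 0.5],
    [0, 0, 0.65],
    [0, 0, 0.8]
  ],
  "roll": [0, 0, 0, 0, 0, 0],
  "grip": [255, 255, 255, 255, 255, 255],
  "newtons": 55
}}

```text
clock: 21.8
position: [580.6, -45.7, 88.2]
eef_rot: [-1.561, 0.261, -0.259]
wrist_force: [-3.0, -11.0, -1.5]
gripper_width: 9.7
```

```bash
python3 -c "
from h import *
to([569.6,-74.6,88],-19.1); print(ctrl.get_obs()['torque'])
i,d=ctrl.get_image('scene'); 
cv2.imwrite('pics/t_z.png',cv2.resize(i[200:280,230:350],None,fx=6,fy=6,interpolation=cv2.INTER_CUBIC))
"
```

```text
t 21.8 pos [580.6 -45.7  88.2] yaw -19.0 j [-0.25   0.245  1.909 -0.008  0.988  0.086] F [ -3.  -11.   -1.5] w 9.7
cm [-0.09  0.04 -3.09] roll 0.002
[-1.7659261   0.55576156 -0.02955256]
```

View pics/t_z.png

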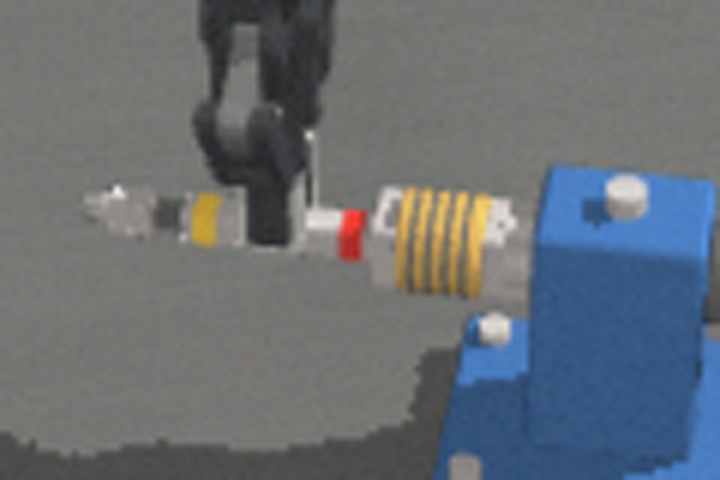

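{"fn": "servo_tool", "kwargs": {
  "xyz": [
    [0, 0, 0.15],
    [0, 0, 0.3],
    [0, 0, 0.45],
    [0, 0, 0.6],
    [0, 0, 0.75],
    [0, 0, 0.9]
  ],
  "roll": [0, 0, 0, 0, 0, 0],
  "grip": [255, 255, 255, 255, 255, 255]
}}

```text
clock: 22.45
position: [583.3, -37.6, 88.1]
eef_rot: [-1.562, 0.262, -0.259]
wrist_force: [-2.7, -11.7, -1.8]
gripper_width: 9.7
```

{"fn": "servo_tool", "kwargs": {
  "xyz": [
    [0, 0, 0.1],
    [0, 0, 0.2],
    [0, 0, 0.3],
    [0, 0, 0.4],
    [0, 0, 0.4]
  ],
  "roll": [0, 0, 0, 0, 0],
  "grip": [255, 255, 255, 255, 255]
}}

```text
clock: 22.95
position: [584.9, -33.1, 88.3]
eef_rot: [-1.561, 0.261, -0.259]
wrist_force: [-3.2, -9.2, -0.8]
gripper_width: 9.9
```

```bash
python3 -c "
from h import *
to([585.5,-31.5,88],-19.1)
i,d=ctrl.get_image('scene'); 
cv2.imwrite('pics/u_z.png',cv2.resize(i[200:280,230:350],None,fx=6,fy=6,interpolation=cv2.INTER_CUBIC))
"
```

```text
t 22.95 pos [584.9 -33.1  88.3] yaw -19.0 j [-0.227  0.252  1.9   -0.007  0.99   0.108] F [-3.2 -9.2 -0.8] w 9.9
cm [0.01 0.03 0.17] roll 0.002
```

View pics/u_z.png

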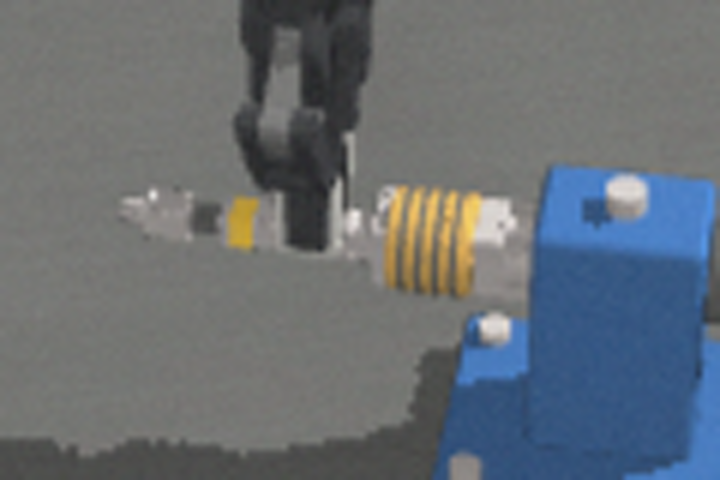

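{"fn": "servo_tool", "kwargs": {
  "xyz": [
    [0, 0, -0.2],
    [0, 0, -0.4],
    [0, 0, -0.6],
    [0, 0, -0.7],
    [0, 0, -0.7]
  ],
  "roll": [0, 0, 0, 0, 0],
  "grip": [255, 255, 255, 255, 255]
}}

```text
clock: 23.5
position: [583.6, -35.9, 88.3]
eef_rot: [-1.553, 0.261, -0.262]
wrist_force: [1.5, 2.1, -3.7]
gripper_width: 9.9
```

```bash
python3 -c "
from h import *
to([585.5,-31.5,88],-19.1)
i,d=ctrl.get_image('scene'); 
cv2.imwrite('pics/v_z.png',cv2.resize(i[200:280,230:350],None,fx=6,fy=6,interpolation=cv2.INTER_CUBIC))
"
```

```text
t 23.5 pos [583.6 -35.9  88.3] yaw -19.11 j [-0.236  0.248  1.905  0.003  0.988  0.096] F [ 1.5  2.1 -3.7] w 9.9
cm [0.03 0.03 0.48] roll -0.0
```

View pics/v_z.png

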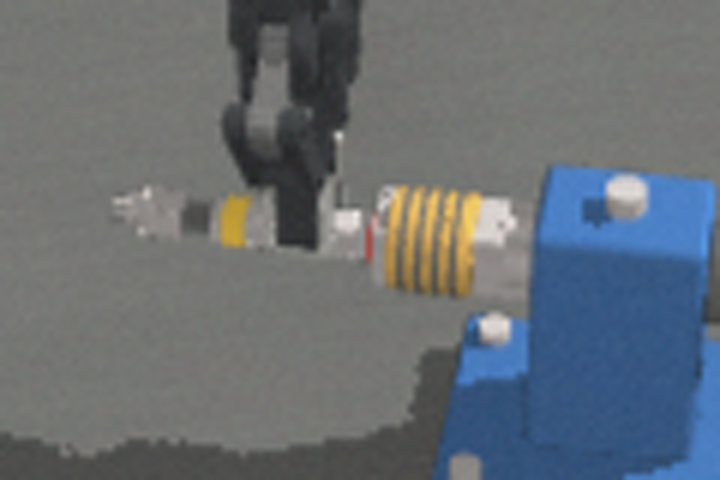

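{"fn": "servo_tool", "kwargs": {
  "xyz": [
    [0, 0, -0.1],
    [0, 0, -0.2],
    [0, 0, -0.3],
    [0, 0, -0.3]
  ],
  "roll": [0, 0, 0, 0],
  "grip": [255, 255, 255, 255]
}}

```text
clock: 23.95
position: [583.4, -36.3, 88.4]
eef_rot: [-1.548, 0.261, -0.264]
wrist_force: [5.1, 10.2, -2.5]
gripper_width: 9.9
```

{"fn": "servo_tool", "kwargs": {
  "xyz": [
    [0, 0, 0.2],
    [0, 0, 0.3],
    [0, 0, 0.3],
    [0, 0, 0.3],
    [0, 0, 0.3],
    [0, 0, 0.3],
    [0, 0, 0.3]
  ],
  "roll": [0, 0, 0, 0, 0, 0, 0],
  "grip": [255, 255, 0, 0, 0, 0, 0]
}}

```text
clock: 24.65
position: [583.3, -37.3, 88.5]
eef_rot: [-1.555, 0.261, -0.262]
wrist_force: [-0.5, -0.5, 0.5]
gripper_width: 81.1
```

{"fn": "servo_tool", "kwargs": {
  "xyz": [
    [0, -1, 0],
    [0, -3, 0],
    [0, -6, 0],
    [0, -10, -2],
    [0, -13, -5],
    [0, -14, -8],
    [0, -14, -10],
    [0, -14, -10]
  ],
  "roll": [0, 0, 0, 0, 0, 0, 0, 0],
  "grip": [0, 0, 0, 0, 0, 0, 0, 0]
}}

```text
clock: 25.45
position: [550.4, -133.7, 230.1]
eef_rot: [-1.556, 0.262, -0.266]
wrist_force: [-0.6, 0.0, -0.1]
gripper_width: 85.5
```

```bash
python3 -c "
from h import *
for n in ('scene','wrist','top'):
    i,d=ctrl.get_image(n); cv2.imwrite(f'pics/w_{n}.png',i); np.save(f'pics/w_{n}.npy',d)
    if n=='scene': cv2.imwrite('pics/w_z.png',cv2.resize(i[200:280,230:350],None,fx=6,fy=6,interpolation=cv2.INTER_CUBIC))
to([585.5,-31.5,88],-19.1)
"
```

```text
t 25.6 pos [ 550.5 -131.   228.3] yaw -19.08 j [-0.413  0.05   1.851  0.     1.241 -0.08 ] F [-0.7 -0.   0.5] w 85.5
cm [ 0.06 14.04 10.54] roll 0.0
```

View pics/w_z.png

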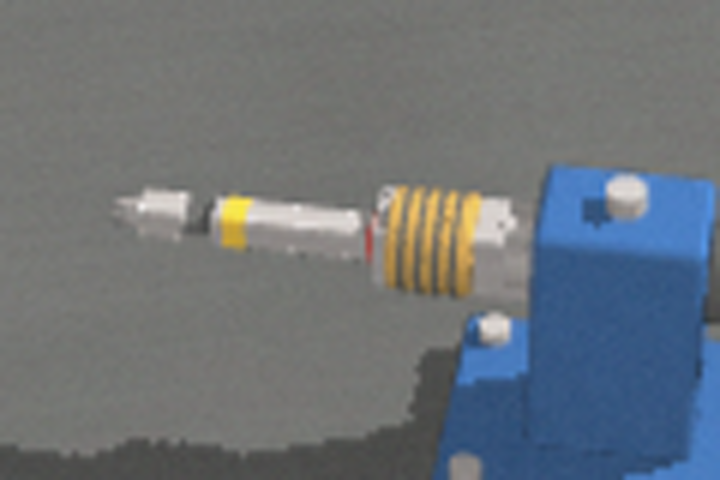

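View pics/w_wrist.png

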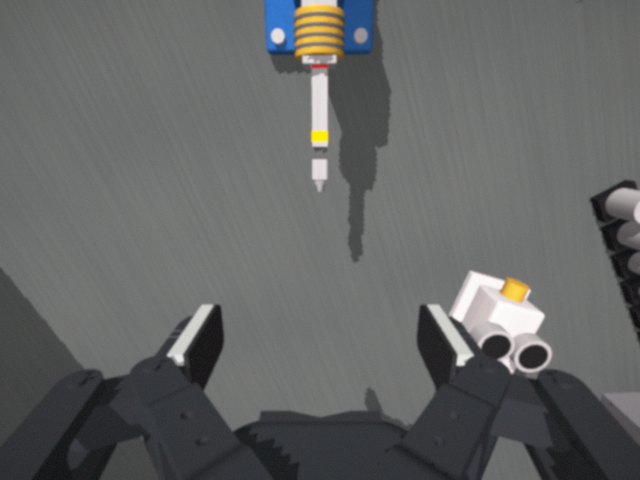

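View pics/w_scene.png

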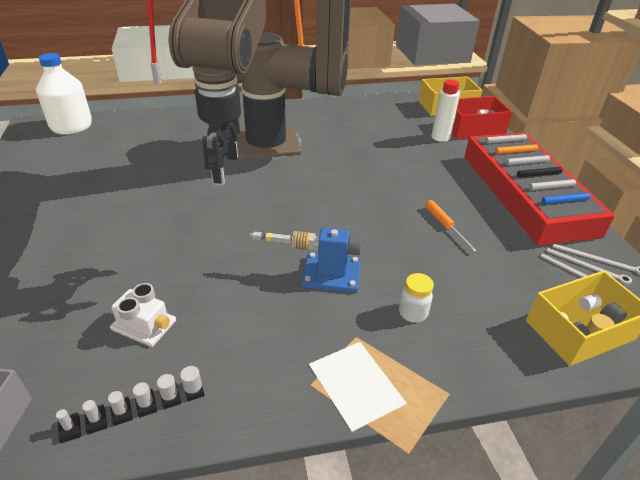

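```bash
python3 -c "
from h import *
C=cal('scene')
def b(f,lo,hi):
    hsv=cv2.cvtColor(cv2.imread(f)[225:250,255:285],cv2.COLOR_BGR2HSV); m=(hsv[...,0]>=lo)&(hsv[...,0]<=hi)&(hsv[...,1]>110); v,u=np.nonzero(m); return u.mean()+255,v.mean()+225
print(b('pics/a_scene.png',0,8),b('pics/w_scene.png',20,34))
d=cv2.absdiff(cv2.imread('pics/a_scene.png'),cv2.imread('pics/w_scene.png')).max(2)
for n,(x0,y0,x1,y1) in dict(carb=(105,280,180,345),jar=(395,270,440,325),driver=(420,195,480,255)).items(): print(n,(d[y0:y1,x0:x1]>40).sum())
print(ctrl.get_obs()['qvel'].round(3)); print(ctrl.job_done())
"
```

```text
(np.float64(268.625), np.float64(236.5)) (np.float64(268.625), np.float64(236.5))
carb 0
jar 0
driver 0
[ 0.014  0.009  0.005 -0.001 -0.002 -0.002]
the job is handed in; nothing more can be done
None
```

The insert is turned end for end and locked, with the cross point (yellow band) facing out. I handed the job in at about 25.6 s on the robot's clock.

**What I did:**
- I pinched the sleeve and drew it back 11 mm to free the insert, then pulled the insert right out.
- The last joint cannot make a half turn at the socket. I laid the insert flat on the bench, regripped it half a turn round and finished the turn.
- I pushed it back in at about 10–12 N until the sleeve snapped home.

**Last checks:**
- **Locked:** an 11 N tug moved it only about 0.4 mm.
- **Depth:** in the scene view the yellow band sits on the same pixel (268.6, 236.5) as the red band did at the start.
- **Sleeve:** the picture shows it fully forward.
- **Carburettor, jar and screwdriver:** no change between the first and last scene pictures.
- **Robot:** it stands clear of everything with the gripper open.

**What did not go to plan:**
- **Bench contact:** the insert touched the bench about 5 mm sooner than I had worked out, probably because it sagged in the socket before I gripped it. That put about 38 N on the wrist for a moment, mostly downward. I eased off before letting go.
- **Lock test:** when I first eased off after the click, the insert came back about 3 mm. The depth and tug checks show this was the overtravel before it settled on the latch.

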